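# Cock the impact tester and set the sample

## Task

Get the bench impact tester ready for a shot: by its black handle, draw the sprung arm back towards the robot until you feel its pin push against the catch, go on about 8 mm at the pin so that the catch's red lip swings in behind the pin (half as far again and the lip swings right past), then ease the arm gently back onto the lip and let go, never forcing it or letting it fly. Then stand the little grey house upright in the middle of the tester's round black pad, leaving the arm cocked. Leave the glue bottle, tape roll and screwdriver where they are.

Things in the scene. Friction and masses are not known exactly. Their poses are not given: they have to be found in the camera images.
- tester: Grey base plate of the impact tester, 205 x 230 x 23 mm, fixed on the bench. Origin on the bench plane, z up; the plate spans x -110..95, y -115..115 mm. It carries the arm's upright pivot, the round black sample pad, a steel rest-stop post and, on a track near its front left corner, the catch.
- catch_track (a point): Middle of the curved aluminium catch track (165 mm from the pivot, 25 mm above bench). The catch, a level steel disc 72 mm across on an upright axis, is clamped within about +-27 mm of here along the arc, different each time and not reported: find it by feel. On the disc stand a brass heel post (8 mm) and a red curved lip (6 mm thick, 16 mm long), tops 41 mm above bench. The disc stays where turned.
- pin (a point): Middle of the 8 mm steel pin under the arm's end, 150 mm from the pivot. Drawn back, it meets the heel at joint 0.79 to 1.13 rad and turns the disc (6 N drag, 12 N to start it). Pushed 5 mm on, the lip has swung behind the pin; from 12.5 mm on it has swung past and holds nothing; best 8.5 mm. Eased back, the pin rests on the lip 4 mm (0.03 rad) before where it first met the heel.
- swing_arm (a joint): Angle of the level sprung arm, 16 mm wide, top 54 mm above bench. 0 = at rest, pointing 35 degrees from tester +x towards +y; grows as drawn back (anticlockwise from above; tester +y at 0.96). The spring always pulls it to 0 with 0.45 N m + 0.5 N m/rad: 4 N at the handle at rest, 8.5 N cocked; pushing the heel adds 8 N there. Hooked it rests at 0.76 to 1.10. A slam can fire it.
- handle (a point): The upright black handle post on the arm, 14 mm across, 110 mm from the pivot, 54 to 102 mm above the bench; this point is on its axis, 82 mm above the bench. It turns with the arm (its x axis points from the pivot along the arm).
- pivot (a point): Point on the arm's upright pivot axis (x -40, y -90 mm in the tester frame), 49 mm above the bench. The aluminium hub is 32 mm across; its spring and screw reach 70 mm above the bench.
- pad_center (a point): Centre of the top face, 25 mm above the bench, of the round black rubber pad (70 mm across, ring of white dashes) on the base plate, 105 mm from the pivot. The arm's dark striker head sweeps over it 30 mm above the bench, so the pad is free only while the arm is cocked.
- house_center (a point): Centre (22 mm up) of the loose light-grey model house, 10 to 20 g, standing on the bench before the tester: 34 x 40 mm, 44 mm high. Walls 30 (x) x 36 (y) mm up to 30 mm; above, a pitched roof 34 (x) x 40 (y) mm, ridge along y, whose upright gable ends, 40 mm apart along y, are good to grip.
- glue_center (a point): Centre of a standing white glue bottle, 34 mm across, 92 mm high, a bystander on the left.
- tape_center (a point): Centre of a roll of masking tape lying flat, 92 mm across, 24 mm high, a bystander on the left.
- driver_center (a point): Middle of a lying yellow screwdriver, 172 mm long along its y axis, 25 mm thick, a bystander on the left.
Mind the look-alikes: they are no part of the job. Leave any brown look-alike of the part that bears house_center alone.

How it is judged:
By the outcome, as a careful person would: the job done as asked, in the order asked, and still so for the second after the job is handed in, with the robot touching nothing.
It also fails if it takes over 67 s, if anything falls off the work surface, if the arm or the gripper's body presses on something with over 40 N, if the wrist force passes 120 N, or if a joint passes its speed limit or range.

## Robot

A 7-joint arm with a two-finger parallel gripper is mounted at the origin on a cart in front of the work surface, level with it; the furniture and walls round the work are solid. World frame = base frame: x ahead of the robot, y to its left, z up, the work surface at z = 0. Lengths are in m, angles in rad, forces in N, time in s.
With the tool pointing down it reaches from about 0.425 to 0.925 m from the base axis. Payload 6.8 kg.
Tool frame: the origin (TCP) lies midway between the tips of the shut fingers; the grasp point (between the pads) lies 19 mm behind it; y points along the fingers, z is the direction in which the jaws open and shut, and the axes are right-handed (so a half turn about y gives the same grasp; the last joint's range is limited). The gripper opens to 85 mm and grips with 20 to 120 N. Pads are 22 mm wide; open, the fingers measure 114 mm over their backs; the gripper's body (76 mm by 85 mm) begins 54 mm behind the grasp point. The pads swing forward as they close: fully open they stand 13 mm farther back than shut.
Start: joints at [-1.271, 0.477, 0.022, 1.555, -0.011, 1.109, -0.083], TCP at [0.268, 0.62, 0.231] pointing down, gripper open.
Joint ranges: [-2.96, 2.96], [-0.34, 2.1], [-1.41, 1.46], [0.24, 2.44], [-1.37, 4.51], [0.17, 1.92], [-2.96, 2.96]. Speed limits (rad/s): [2.39, 2.39, 3.14, 3.14, 3.14, 3.14, 3.14].

## Interface

Orientations are given as a rotation vector (axis times angle).
In Python, from bench import r gives the robot as it stands.
- The arm moves only by the tool send_rows, never from a script. Its argument "rows" is text: rows parted by semicolons, each of 6 numbers parted by spaces: the shift along the world's x, y, z in m, then the turn, a rotation vector about the world's x, y, z in rad. A call has 1 to 20 rows; each row shifts and turns the commanded pose from where the row before left it; what a row does not reach is not made up. A row lasts 1/10 s, in which the tool goes at most 50 mm and 8.59 degrees, less where a joint would pass 70% of its speed; a pose out of reach is approached as far as the arm can. A call is refused whole if a number of a shift passes 0.05 or a number of a turn 0.15, either way. A call with a gripper value outside its range is refused whole. "grip" is the finger opening in m, from 0 to 0.0854, set as the call begins (left out, the last holds). The fingers move at their own pace and stop on an object; "grip_force" is the grip in N (left out, the last holds). Time passes only in rows, so rows that do not move let the fingers close. It gives the time, the measured TCP pose, the force and the opening at its end, in the units of the state.
- r.get_obs(): the state, without advancing time (a new reading comes with each control period).
- r.grab_frame(name): name is "side" or "top"; returns a dict with "pixels" (420x560x3 uint8, red, green, blue), "intrinsics" (3x3 intrinsics, pixels), "position" and "orientation" of the camera in the world. Camera axes: x right, y up, looking along -z (the intrinsics and any distortion apply to the point x, -y, -z); pixel columns grow to the right and rows downward; lengths in m; the calibration is good to about 2 mm. A picture is of the moment at which its call begins. There is no depth.
- r.hand_in(): hands the job in, once; it reports no verdict.
The state is a dict: "clock": time; "joints": joint angles; "qvel": joint speeds; "tau": joint torques, N m; "tcp_pos": TCP position; "orientation": TCP orientation; "contact_force": force on the tool from outside, world axes, zero at the start; "moment": the same for the moment, N m; "grip_width": finger opening in m.
Only numpy, scipy, OpenCV 4.12 (cv2) and the standard library are available. Lean on these libraries where they do the work, as an engineer would, in place of code of your own. Each camera call takes 0.05 s, during which the arm holds its last target.

## Working session

There is one attempt and no reset: what is moved stays moved. The work goes in short steps, Python scripts to look and compute and a tool call to move; the robot and the scene stay as the last step left them, time stands still between calls to the robot, and variables do not carry over. Pictures are saved under pics/ and viewed, and the job is handed in when it is done.

Besides the shell and the picture viewer there is one more tool, called by a JSON object that holds its "method" and its "body". send_rows: Moves the arm, as the interface text tells. Its arguments: {"type":"object","properties":{"rows":{"type":"string"},"grip":{"type":"number"},"grip_force":{"type":"number"}},"required":["rows"]}

```bash
ls; mkdir -p pics
python3 - <<'E'
from bench import r
import cv2,numpy as np,pickle
o=r.get_obs()
for k,v in o.items(): print(k,np.round(v,4))
for n in ("side","top"):
    f=r.grab_frame(n)
    pickle.dump(f,open(f"pics/{n}0.pkl","wb"))
    cv2.imwrite(f"pics/{n}0.png",cv2.cvtColor(f["pixels"],cv2.COLOR_RGB2BGR))
    print(n,f["intrinsics"],f["position"],f["orientation"],[k for k in f])
E
```

```text
pics
clock 0.0
joints [-1.2711  0.4778  0.0224  1.5565 -0.0115  1.1093 -0.0831]
qvel [-0.0022 -0.0011  0.0013 -0.0021 -0.0004 -0.0007  0.0002]
tau [-8.00000e-04 -5.96459e+01  1.60750e+00 -2.81205e+01  1.24000e-02
  9.10000e-03  0.00000e+00]
tcp_pos [0.2675 0.6191 0.2303]
orientation [-1.5489  0.3202 -0.3198]
contact_force [ 0.5943  0.7736 -0.5609]
moment [-0.0434  0.0179 -0.023 ]
grip_width 0.0856
side [[529.96527739   0.         270.39202888]
 [  0.         529.96527739 212.1486757 ]
 [  0.           0.           1.        ]] [-0.09670901  1.31907011  0.50411437] [ 0.47698658 -1.48904654 -2.17506856] ['pixels', 'intrinsics', 'position', 'orientation']
top [[420.71200205   0.         282.25246725]
 [  0.         420.71200205 208.50355359]
 [  0.           0.           1.        ]] [0.39464201 0.37711412 0.91052338] [ 0.13165439 -0.14380048 -1.5391732 ] ['pixels', 'intrinsics', 'position', 'orientation']
```

View pics/side0.png

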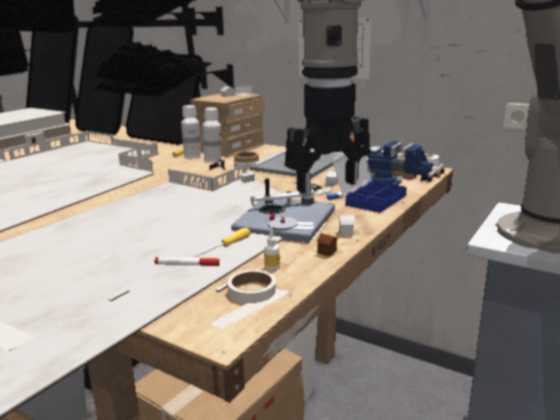

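View pics/top0.png

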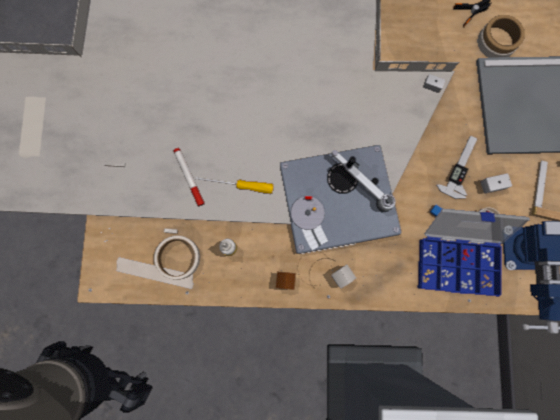

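```bash
cat > h.py <<'E'
import numpy as np,cv2,pickle
from scipy.spatial.transform import Rotation as R
def ray(f,u,v):
    K=f["intrinsics"];d=np.array([(u-K[0,2])/K[0,0],-(v-K[1,2])/K[1,1],-1.])
    return np.array(f["position"]),R.from_rotvec(f["orientation"]).as_matrix()@d
def plane(f,u,v,z):
    p,d=ray(f,u,v);return p+d*(z-p[2])/d[2]
def proj(f,P):
    K=f["intrinsics"];c=R.from_rotvec(f["orientation"]).as_matrix().T@(np.asarray(P)-f["position"])
    return np.array([K[0,0]*c[0]/-c[2]+K[0,2],K[1,1]*-c[1]/-c[2]+K[1,2]])
def tri(f,a,g,b):
    p,d=ray(f,*a);q,e=ray(g,*b);s=np.linalg.lstsq(np.c_[d,-e],q-p,rcond=None)[0]
    A=p+d*s[0];B=q+e*s[1];return (A+B)/2,np.linalg.norm(A-B)
def load(n): return pickle.load(open(f"pics/{n}.pkl","rb"))
def crop(f,u0,u1,v0,v1,s,name):
    im=cv2.cvtColor(f["pixels"],cv2.COLOR_RGB2BGR)[v0:v1,u0:u1]
    im=cv2.resize(im,None,fx=s,fy=s,interpolation=cv2.INTER_CUBIC)
    cv2.imwrite(name,im)
E
python3 - <<'E'
from h import *
crop(load("top0"),270,410,140,300,3.75,"pics/tc0.png")
crop(load("side0"),220,370,165,265,5,"pics/sc0.png")
E
```

```text
(no output)
```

View pics/tc0.png

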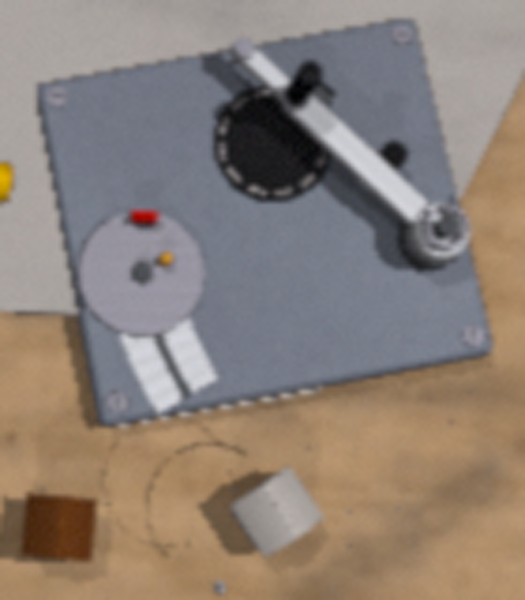

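View pics/sc0.png

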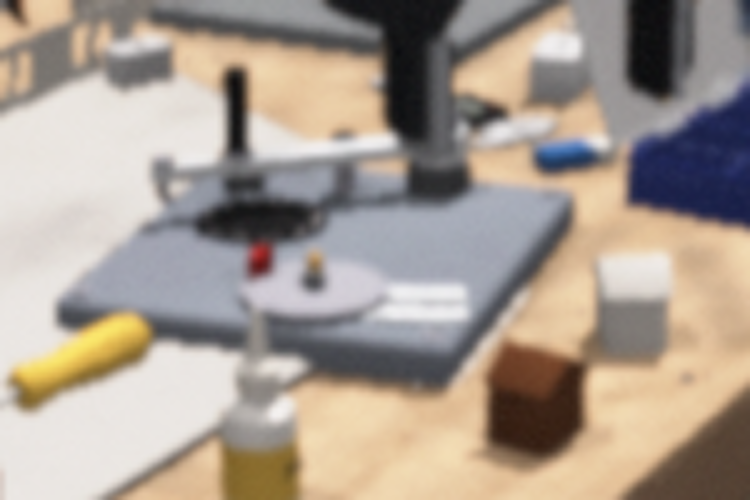

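Run:
```python
from h import *
f=load("top0");g=load("side0")
crop(f,318,368,252,302,12,"pics/hc0.png")
crop(g,325,365,205,245,14,"pics/hs0.png")
C=np.array([[40,85],[412,18],[490,352],[103,425]])/3.75+[270,140]
P=np.array([plane(f,*c,.023)for c in C]);print(np.round(P,4))
for a,b in((0,1),(1,2),(2,3),(3,0)):print(np.linalg.norm(P[a]-P[b]))
# tester corners TL=(95,115) TR=(95,-115) BR=(-110,-115) BL=(-110,115)
T=np.array([[95,115],[95,-115],[-110,-115],[-110,115]])/1e3
a=P[:,:2]-P[:,:2].mean(0);b=T-T.mean(0)
th=np.arctan2((b[:,0]*a[:,1]-b[:,1]*a[:,0]).sum(),(a*b).sum())
Rm=np.array([[np.cos(th),-np.sin(th)],[np.sin(th),np.cos(th)]])
t=P[:,:2].mean(0)-Rm@T.mean(0)
print("th",th,"t",t, "res",P[:,:2]-(T@Rm.T+t))
piv=Rm@[-.04,-.09]+t;print("pivot",piv)
for nm,p in dict(hub=((437,230),.07),handle_top=((313,72),.102),pin=((245,47),.054),padc=((272,143),.025),disc=((142,272),.027),red=((145,216),.041),brass=((166,259),.041)).items():
    q=plane(f,p[0][0]/3.75+270,p[0][1]/3.75+140,p[1])[:2];d=q-piv
    print(nm,q,np.linalg.norm(d),np.arctan2(d[1],d[0])-th-np.radians(35))
```

```text
[[0.6542 0.3785 0.023 ]
 [0.7015 0.1607 0.023 ]
 [0.505  0.1192 0.023 ]
 [0.4578 0.3378 0.023 ]]
0.22285091905753682
0.2008368865271823
0.2236354222428971
0.20060746295828955
th 0.21002465059324169 t [0.58692535 0.25058759] res [[-0.00166489 -0.00441223]
 [-0.002357    0.00275147]
 [ 0.00163305  0.00400401]
 [ 0.00238884 -0.00234324]]
pivot [0.56656788 0.15422591]
hub [0.56509549 0.16022438] 0.006176524412676802 0.9906079663113438
handle_top [0.64252784 0.23319996] 0.10957561423717033 -0.016040163208870806
pin [0.670784  0.2631194] 0.15072753881695378 -0.013547103046898323
padc [0.62281695 0.24338117] 0.10541640617629963 0.1870674915034929
disc [0.54471489 0.31753793] 0.16476761553280792 0.882927520376023
red [0.57433754 0.31729572] 0.16325479807229235 0.7022961996829302
brass [0.55009743 0.30515144] 0.15182157003438415 0.8586059599567746
```

View pics/hc0.png

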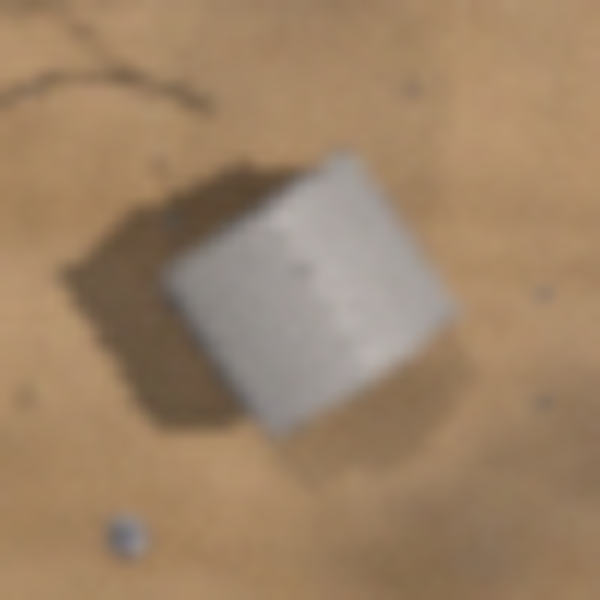

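View pics/hs0.png

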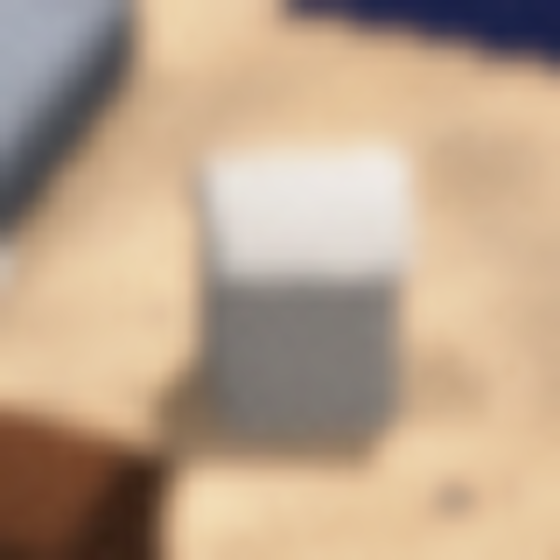

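Run:
```python
from h import *
f=load("top0");g=load("side0")
crop(f,326,396,146,216,8.5,"pics/a0.png")
crop(g,240,325,170,220,9,"pics/a1.png")
o=dict(o=[-1.5489,.3202,-.3198]);M=R.from_rotvec(o['o']).as_matrix();print(M.round(3))
pts=dict(top=((353.5,159.2),(267.2,179.2)))
for k,(a,b) in pts.items(): print(k,tri(f,a,g,b))
# house silhouette
im=cv2.cvtColor(f["pixels"],cv2.COLOR_RGB2HSV)
m=((im[...,1]<40)&(im[...,2]>110)).astype(np.uint8);
n,l,s,c=cv2.connectedComponentsWithStats(m[255:300,320:368])
for i in range(1,n):
    if s[i,4]>100:
        cnt=cv2.findContours((l==i).astype(np.uint8),0,1)[0][0]+[320,255]
        r=cv2.minAreaRect(cnt);b=cv2.boxPoints(r);print(s[i],r,b)
        for z in(.03,.037):print(z,[plane(f,*q,z)[:2].round(4) for q in b], plane(f,*r[0],z)[:2])
for q in((346,150),(455,308),(278,437),(165,277)):
    print(plane(f,q[0]/12+318,q[1]/12+252,.03)[:2].round(4))
for q in((285,215),(372,360)):
    print("ridge",plane(f,q[0]/12+318,q[1]/12+252,.044)[:2].round(4))
```

```text
[[ 0.918 -0.001  0.397]
 [-0.397 -0.002  0.918]
 [ 0.    -1.    -0.002]]
top (array([0.64320722, 0.23190408, 0.09735226]), np.float64(0.0016709081481462208))
[ 12  10  24  23 311] ((343.4615173339844, 276.1922912597656), (16.91835594177246, 18.305105209350586), 56.3099365234375) [[331.1538  274.23077]
 [346.38458 264.0769 ]
 [355.76923 278.1538 ]
 [340.53845 288.30768]]
0.03 [array([0.416 , 0.2675]), array([0.4377, 0.2359]), array([0.4094, 0.2165]), array([0.3879, 0.248 ])] [0.41268564 0.2419458 ]
0.037 [array([0.4159, 0.2683]), array([0.4374, 0.237 ]), array([0.4092, 0.2177]), array([0.3879, 0.249 ])] [0.4125422  0.24302036]
[0.4369 0.2349]
[0.4104 0.2161]
[0.3877 0.2467]
[0.4143 0.2662]
ridge [0.425  0.2476]
ridge [0.401  0.2328]
```

View pics/a0.png

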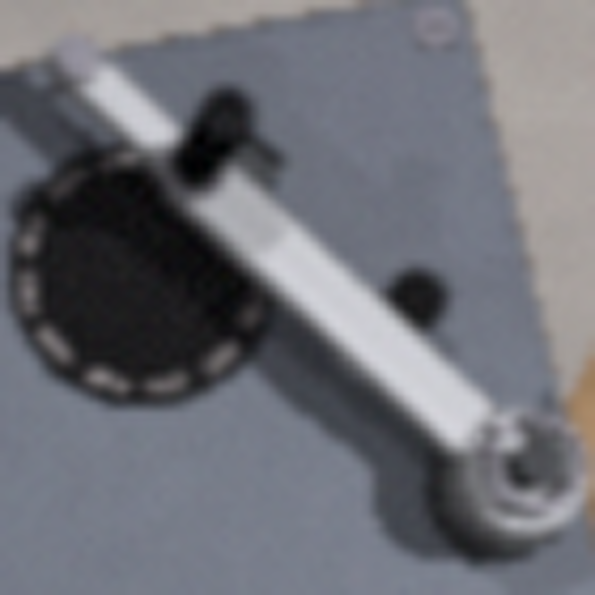

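View pics/a1.png

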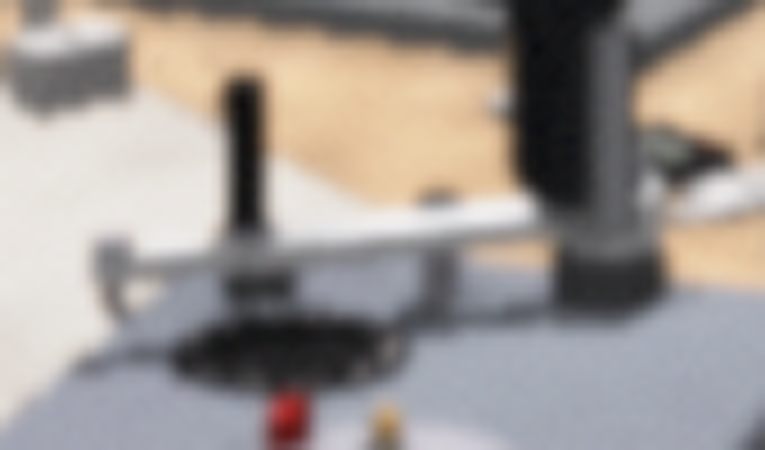

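```bash
cat > ov.py <<'E'
from h import *
import sys
def house(c,yaw):  # yaw = world angle of house y(ridge)
    Y=np.array([np.cos(yaw),np.sin(yaw),0]);X=np.array([Y[1],-Y[0],0]);Z=np.array([0,0,1])
    P=lambda x,y,z:np.r_[c,0]+X*x+Y*y+Z*z
    L=[]
    for s in(-1,1):
        L+=[(P(-.017,s*.02,.03),P(0,s*.02,.044)),(P(.017,s*.02,.03),P(0,s*.02,.044)),(P(-.017,s*.02,.03),P(.017,s*.02,.03)),
            (P(s*.017,-.02,.03),P(s*.017,.02,.03)),(P(-.015,s*.018,0),P(.015,s*.018,0)),(P(s*.015,-.018,0),P(s*.015,.018,0))]
    L+=[(P(0,-.02,.044),P(0,.02,.044))]
    return L
def draw(f,L,u0,u1,v0,v1,s,name):
    im=cv2.resize(cv2.cvtColor(f["pixels"],cv2.COLOR_RGB2BGR)[v0:v1,u0:u1],None,fx=s,fy=s,interpolation=cv2.INTER_CUBIC)
    for a,b in L:
        p=[tuple(int(x) for x in (proj(f,q)-[u0-.5,v0-.5])*s) for q in(a,b)];cv2.line(im,p[0],p[1],(0,255,0),1)
    return im
E
python3 - <<'E'
from ov import *
f=load("top0");g=load("side0")
c=np.array([.4125,.242]);B=np.arctan2(.566,.825)
o=[]
for yaw in(B,B+np.pi/2):
    L=house(c,yaw)
    o.append(np.hstack([draw(f,L,322,366,254,294,8,""),draw(g,L,325,369,205,245,8,"")]))
cv2.imwrite("pics/ov1.png",np.vstack(o)[:600])
cv2.imwrite("pics/ov1.png",cv2.resize(np.vstack(o),None,fx=.9,fy=.9))
E
```

```text
(no output)
```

View pics/ov1.png

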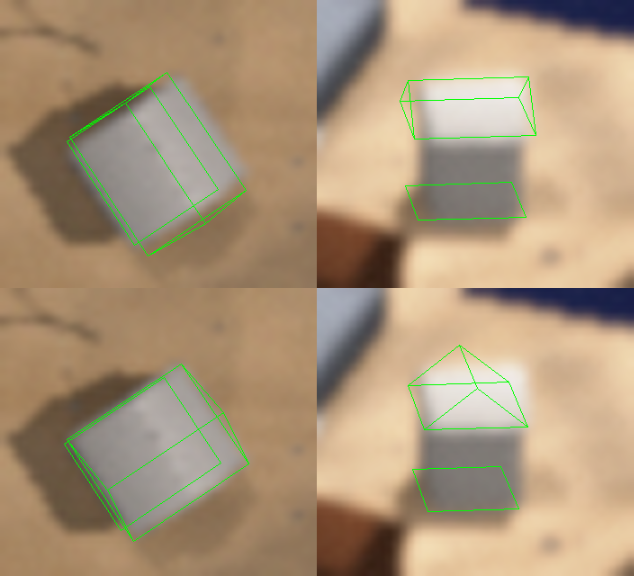

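Candidates for the house in the top view: the grey house at (344,276), the brown look-alike at (285,281), and grey blocks at (434,83) and (497,183). I choose the light-grey pitched one in front of the tester at (344,276); the crops confirm a ridge along world angle ~0.60 rad. The handle top is at top (353,159) / side (267,179), which gives about (0.6425, 0.2325).

{"method": "send_rows", "body": {"rows": "0.0288 -0.0298 -0.004 0 0 -0.147;0.0288 -0.0298 -0.004 0 0 -0.147;0.0288 -0.0298 -0.004 0 0 -0.147;0.0288 -0.0298 -0.004 0 0 -0.147;0.0288 -0.0298 -0.004 0 0 -0.147;0.0288 -0.0298 -0.004 0 0 -0.147;0.0288 -0.0298 -0.004 0 0 -0.147;0.0288 -0.0298 -0.004 0 0 -0.147;0.0288 -0.0298 -0.004 0 0 -0.147;0.0288 -0.0298 -0.004 0 0 -0.147;0.0288 -0.0298 -0.004 0 0 -0.147;0.0288 -0.0298 -0.004 0 0 -0.147;0.0288 -0.0298 -0.004 0 0 -0.147;0 0 0 0 0 0;0 0 0 0 0 0", "grip": 0.05, "grip_force": 40}}

```text
clock: 1.6
tcp_pos: [0.6423, 0.2309, 0.1786]
orientation: [-0.757, 1.736, -1.737]
contact_force: [-0.3, -0.0, 0.6]
grip_width: 0.0501
```

```bash
cat > snap.py <<'E'
from bench import r
from h import *
import sys
def snap(tag):
    for n in("side","top"):
        f=r.grab_frame(n);pickle.dump(f,open(f"pics/{n}{tag}.pkl","wb"))
    return load("side"+tag),load("top"+tag)
E
python3 - <<'E'
from snap import *
o=r.get_obs();M=R.from_rotvec(o['orientation']).as_matrix()
print(o['clock'],o['tcp_pos'],o['joints'].round(3) if hasattr(o['joints'],'round') else o['joints'],np.round(M,3),np.arctan2(M[1,2],M[0,2]),o['contact_force'],o['grip_width'])
g,f=snap("1")
a=cv2.resize(f["pixels"][130:290,270:430],(400,400),interpolation=2);b=cv2.resize(g["pixels"][130:250,220:340],(400,400),interpolation=2)
cv2.imwrite("pics/s1.png",np.hstack([a,b])[...,::-1])
E
```

```text
1.6 [0.6422928  0.23087822 0.17859585] [-0.797  0.587  0.533  1.611 -0.333  1.036 -0.915] [[-0.681 -0.001  0.732]
 [-0.732 -0.001 -0.681]
 [ 0.001 -1.     0.   ]] -0.7496063899357215 [-0.29149916 -0.03395834  0.6402254 ] 0.05005309352801353
```

View pics/s1.png

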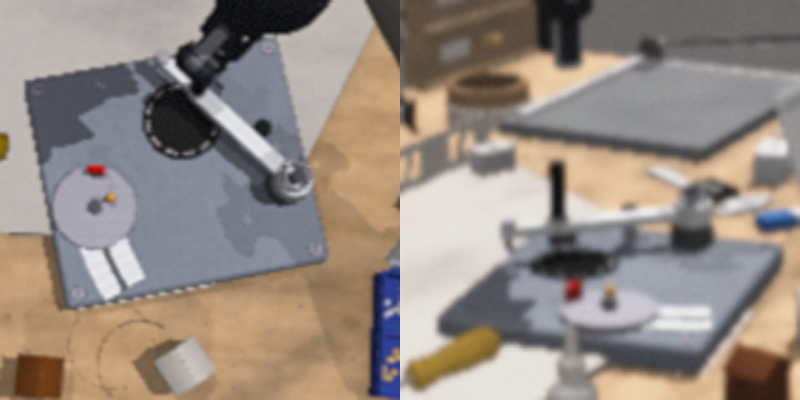

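{"method": "send_rows", "body": {"rows": "0 0.001 -0.025 0 0 0;0 0 -0.025 0 0 0;0 0 -0.025 0 0 0;0 0 -0.02 0 0 0;0 0 -0.0135 0 0 0;0 0 0 0 0 0"}}

```text
clock: 2.3
tcp_pos: [0.6401, 0.2344, 0.0689]
orientation: [-0.763, 1.736, -1.734]
contact_force: [0.3, 0.2, 1.5]
grip_width: 0.0501
```

{"method": "send_rows", "body": {"rows": "0 0 0 0 0 0;0 0 0 0 0 0;0 0 0 0 0 0;0 0 0 0 0 0;0 0 0 0 0 0", "grip": 0.01, "grip_force": 30}}

```text
clock: 2.8
tcp_pos: [0.6431, 0.2336, 0.0722]
orientation: [-0.755, 1.735, -1.734]
contact_force: [-0.4, 0.3, 6.4]
grip_width: 0.0133
```

Run:
```python
from snap import *
o=r.get_obs()
print(o['clock'],o['tcp_pos'],o['contact_force'],o['moment'],o['grip_width'])
g,f=snap("2")
a=cv2.resize(f["pixels"][130:290,270:430],(400,400),interpolation=2);b=cv2.resize(g["pixels"][130:250,220:340],(400,400),interpolation=2)
cv2.imwrite("pics/s2.png",np.hstack([a,b])[...,::-1])
```

```text
2.8 [0.6430626  0.23360649 0.07219251] [-0.41711361  0.33538022  6.43061134] [-0.00872401  0.12751182 -0.02078439] 0.013257969366663704
```

View pics/s2.png

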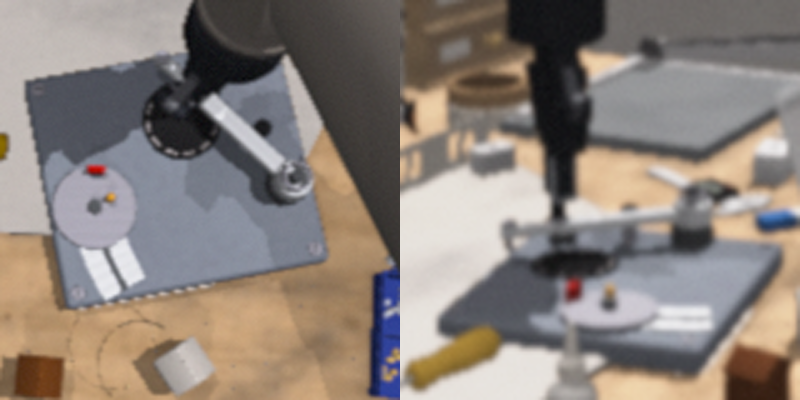

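Run:
```python
import numpy as np
p=np.array([.567,.153]);s=.82;ds=.04
prev=.11*np.array([np.cos(s),np.sin(s)]);print(p+prev);acc=np.zeros(2);out=[]
for i in range(1,17):
    c=.11*np.array([np.cos(s+i*ds),np.sin(s+i*ds)])-prev
    d=np.round(c-acc,4);acc+=d;out.append(f"{d[0]:.4f} {d[1]:.4f} 0 0 0 0.04")
print(";".join(out))
```

```text
[0.64204433 0.23342604]
-0.0033 0.0029 0 0 0 0.04;-0.0034 0.0028 0 0 0 0.04;-0.0035 0.0027 0 0 0 0.04;-0.0036 0.0025 0 0 0 0.04;-0.0037 0.0024 0 0 0 0.04;-0.0038 0.0022 0 0 0 0.04;-0.0038 0.0021 0 0 0 0.04;-0.0040 0.0019 0 0 0 0.04;-0.0040 0.0018 0 0 0 0.04;-0.0041 0.0016 0 0 0 0.04;-0.0042 0.0014 0 0 0 0.04;-0.0042 0.0013 0 0 0 0.04;-0.0043 0.0011 0 0 0 0.04;-0.0043 0.0009 0 0 0 0.04;-0.0043 0.0007 0 0 0 0.04;-0.0044 0.0006 0 0 0 0.04
```

Half of it first, to check the forces.

{"method": "send_rows", "body": {"rows": "-0.0033 0.0029 0 0 0 0.04;-0.0034 0.0028 0 0 0 0.04;-0.0035 0.0027 0 0 0 0.04;-0.0036 0.0025 0 0 0 0.04;-0.0037 0.0024 0 0 0 0.04;-0.0038 0.0022 0 0 0 0.04;-0.0038 0.0021 0 0 0 0.04;-0.0040 0.0019 0 0 0 0.04;0 0 0 0 0 0"}}

```text
clock: 3.8
tcp_pos: [0.6147, 0.2525, 0.0722]
orientation: [-0.973, 1.513, -1.517]
contact_force: [5.6, -1.4, 4.7]
grip_width: 0.013
```

```bash
cat > st.py <<'E'
from bench import r
from h import *
def st(p=np.array([.567,.153]),phi0=.82):
    o=r.get_obs();t=np.array(o['tcp_pos']);d=t[:2]-p;F=np.array(o['contact_force'])
    th=np.arctan2(d[1],d[0]);er=np.array([np.cos(th),np.sin(th)]);et=np.array([-er[1],er[0]])
    M=R.from_rotvec(o['orientation']).as_matrix()
    print(f"t{o['clock']:.2f} tcp {t.round(4)} joint {th-phi0:.4f} rad {np.linalg.norm(d)*1e3:.1f}mm Ft {F[:2]@et:.1f} Fr {F[:2]@er:.1f} Fz {F[2]:.1f} jaw-tan {np.arctan2(M[1,2],M[0,2])-(th-np.pi/2):.3f} w {o['grip_width']:.4f}", np.array(o['moment']).round(2))
if __name__=="__main__": st()
E
python3 st.py
```

```text
t3.80 tcp [0.6147 0.2525 0.0722] joint 0.3034 rad 110.3mm Ft -5.7 Fr 1.2 Fz 4.7 jaw-tan 0.021 w 0.0130 [-0.28 -0.88 -0.05]
```

{"method": "send_rows", "body": {"rows": "-0.0040 0.0018 0 0 0 0.04;-0.0041 0.0016 0 0 0 0.04;-0.0042 0.0014 0 0 0 0.04;-0.0042 0.0013 0 0 0 0.04;-0.0043 0.0011 0 0 0 0.04;-0.0043 0.0009 0 0 0 0.04;-0.0043 0.0007 0 0 0 0.04;-0.0044 0.0006 0 0 0 0.04;0 0 0 0 0 0;0 0 0 0 0 0"}}

```text
clock: 4.8
tcp_pos: [0.5819, 0.2616, 0.0722]
orientation: [-1.152, 1.285, -1.29]
contact_force: [6.9, -1.8, 4.4]
grip_width: 0.0127
```

Run:
```python
from snap import *
from st import st
st()
g,f=snap("3")
a=cv2.resize(f["pixels"][150:270,275:395],(400,400),interpolation=2);b=cv2.resize(g["pixels"][150:250,230:330],(400,400),interpolation=2)
cv2.imwrite("pics/s3.png",np.hstack([a,b])[...,::-1])
```

```text
t4.80 tcp [0.5819 0.2616 0.0722] joint 0.6146 rad 109.6mm Ft -7.1 Fr -0.8 Fz 4.4 jaw-tan 0.028 w 0.0127 [-0.37 -1.16 -0.11]
```

View pics/s3.png

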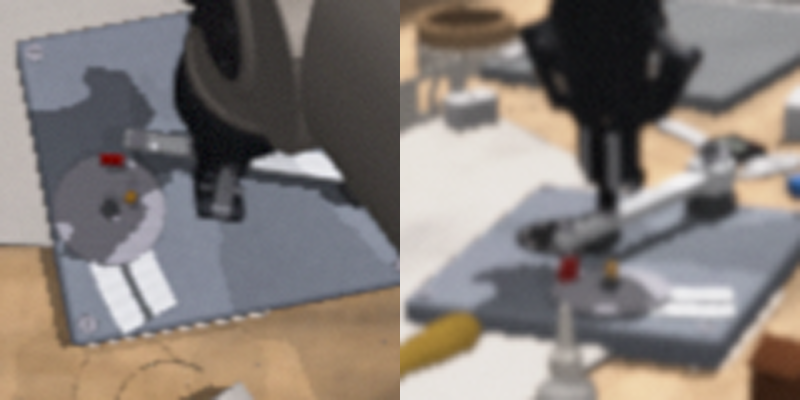

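{"method": "send_rows", "body": {"rows": "-0.0022 0.0002 0 0 0 0.02;-0.0022 0.0001 0 0 0 0.02;-0.0022 0.0001 0 0 0 0.02;-0.0022 0.0001 0 0 0 0.02;-0.0022 0 0 0 0 0.02;0 0 0 0 0 0;0 0 0 0 0 0"}}

```text
clock: 5.6
tcp_pos: [0.5712, 0.2623, 0.0722]
orientation: [-1.2, 1.211, -1.217]
contact_force: [7.7, -1.8, 4.2]
grip_width: 0.0131
```

```bash
python3 st.py
```

```text
t5.60 tcp [0.5712 0.2623 0.0722] joint 0.7127 rad 109.3mm Ft -7.8 Fr -1.5 Fz 4.2 jaw-tan 0.030 w 0.0131 [-0.33 -1.3  -0.12]
```

{"method": "send_rows", "body": {"rows": "-0.0011 0 0 0 0 0.01;-0.0011 0 0 0 0 0.01;0 0 0 0 0 0"}}

```text
clock: 5.9
tcp_pos: [0.569, 0.2623, 0.0722]
orientation: [-1.21, 1.196, -1.202]
contact_force: [7.1, -1.3, 3.1]
grip_width: 0.0129
```

```bash
python3 st.py
```

```text
t5.90 tcp [0.569  0.2623 0.0722] joint 0.7326 rad 109.3mm Ft -7.1 Fr -1.1 Fz 3.1 jaw-tan 0.031 w 0.0129 [-0.3  -1.34 -0.09]
```

{"method": "send_rows", "body": {"rows": "-0.0011 0 0 0 0 0.01;0 0 0 0 0 0"}}

```text
clock: 6.1
tcp_pos: [0.5679, 0.2622, 0.0722]
orientation: [-1.215, 1.189, -1.195]
contact_force: [7.2, -2.3, 4.0]
grip_width: 0.0129
```

```bash
python3 st.py
```

```text
t6.10 tcp [0.5679 0.2622 0.0722] joint 0.7421 rad 109.2mm Ft -7.2 Fr -2.3 Fz 4.0 jaw-tan 0.031 w 0.0129 [-0.35 -1.36 -0.03]
```

{"method": "send_rows", "body": {"rows": "-0.0011 0 0 0 0 0.01;-0.0011 0 0 0 0 0.01;0 0 0 0 0 0"}}

```text
clock: 6.4
tcp_pos: [0.5658, 0.2622, 0.0722]
orientation: [-1.224, 1.174, -1.18]
contact_force: [7.4, -1.8, 3.6]
grip_width: 0.0131
```

```bash
python3 st.py
```

```text
t6.40 tcp [0.5658 0.2622 0.0722] joint 0.7621 rad 109.2mm Ft -7.4 Fr -1.8 Fz 3.6 jaw-tan 0.031 w 0.0131 [-0.37 -1.37 -0.05]
```

{"method": "send_rows", "body": {"rows": "-0.0011 0 0 0 0 0.01;0 0 0 0 0 0"}}

```text
clock: 6.6
tcp_pos: [0.5647, 0.2621, 0.0722]
orientation: [-1.228, 1.167, -1.173]
contact_force: [8.3, -0.7, 2.4]
grip_width: 0.0132
```

```bash
python3 st.py
```

```text
t6.60 tcp [0.5647 0.2621 0.0722] joint 0.7718 rad 109.1mm Ft -8.3 Fr -0.8 Fz 2.4 jaw-tan 0.031 w 0.0132 [-0.33 -1.36 -0.02]
```

{"method": "send_rows", "body": {"rows": "-0.0011 -0.0001 0 0 0 0.01;0 0 0 0 0 0"}}

```text
clock: 6.8
tcp_pos: [0.5637, 0.2621, 0.0722]
orientation: [-1.233, 1.159, -1.166]
contact_force: [7.8, -1.0, 2.7]
grip_width: 0.0131
```

```bash
python3 st.py
```

```text
t6.80 tcp [0.5637 0.2621 0.0722] joint 0.7815 rad 109.1mm Ft -7.7 Fr -1.2 Fz 2.7 jaw-tan 0.031 w 0.0131 [-0.28 -1.44 -0.05]
```

{"method": "send_rows", "body": {"rows": "-0.0011 -0.0001 0 0 0 0.01;0 0 0 0 0 0"}}

```text
clock: 7.0
tcp_pos: [0.5633, 0.262, 0.0722]
orientation: [-1.236, 1.151, -1.159]
contact_force: [10.2, -1.8, 0.1]
grip_width: 0.0127
```

```bash
python3 st.py
```

```text
t7.00 tcp [0.5633 0.262  0.0722] joint 0.7844 rad 109.1mm Ft -10.1 Fr -2.2 Fz 0.1 jaw-tan 0.038 w 0.0127 [-0.27 -1.88 -0.09]
```

{"method": "send_rows", "body": {"rows": "-0.0011 -0.0001 0 0 0 0.01;0 0 0 0 0 0"}}

```text
clock: 7.2
tcp_pos: [0.5631, 0.262, 0.0723]
orientation: [-1.239, 1.143, -1.153]
contact_force: [14.0, -1.3, -1.5]
grip_width: 0.0126
```

```bash
python3 st.py
```

```text
t7.20 tcp [0.5631 0.262  0.0723] joint 0.7864 rad 109.1mm Ft -14.0 Fr -1.8 Fz -1.5 jaw-tan 0.046 w 0.0126 [-0.17 -2.4  -0.15]
```

{"method": "send_rows", "body": {"rows": "-0.0011 -0.0001 0 0 0 0.01;0 0 0 0 0 0"}}

```text
clock: 7.4
tcp_pos: [0.5628, 0.262, 0.0723]
orientation: [-1.242, 1.135, -1.146]
contact_force: [14.5, -1.2, -3.9]
grip_width: 0.0129
```

```bash
python3 st.py
```

```text
t7.40 tcp [0.5628 0.262  0.0723] joint 0.7896 rad 109.1mm Ft -14.5 Fr -1.7 Fz -3.9 jaw-tan 0.052 w 0.0129 [-0.09 -2.86 -0.21]
```

{"method": "send_rows", "body": {"rows": "-0.0011 -0.0001 0 0 0 0;0 0 0 0 0 0"}}

```text
clock: 7.6
tcp_pos: [0.5624, 0.2619, 0.0723]
orientation: [-1.24, 1.134, -1.147]
contact_force: [18.9, -0.9, -6.0]
grip_width: 0.0132
```

```bash
python3 st.py
```

```text
t7.60 tcp [0.5624 0.2619 0.0723] joint 0.7927 rad 109.0mm Ft -18.9 Fr -1.7 Fz -6.0 jaw-tan 0.049 w 0.0132 [-0.   -3.26 -0.2 ]
```

{"method": "send_rows", "body": {"rows": "-0.0008 -0.0001 0 0 0 0;0 0 0 0 0 0"}}

```text
clock: 7.8
tcp_pos: [0.5622, 0.2619, 0.0724]
orientation: [-1.239, 1.133, -1.147]
contact_force: [18.9, -0.2, -7.7]
grip_width: 0.0128
```

```bash
python3 st.py
```

```text
t7.80 tcp [0.5622 0.2619 0.0724] joint 0.7945 rad 109.0mm Ft -18.8 Fr -1.0 Fz -7.7 jaw-tan 0.047 w 0.0128 [ 0.08 -3.61 -0.21]
```

{"method": "send_rows", "body": {"rows": "-0.0008 -0.0001 0 0 0 0;0 0 0 0 0 0"}}

```text
clock: 8.0
tcp_pos: [0.562, 0.2618, 0.0724]
orientation: [-1.238, 1.133, -1.148]
contact_force: [20.9, 0.8, -9.3]
grip_width: 0.013
```

```bash
python3 st.py
```

```text
t8.00 tcp [0.562  0.2618 0.0724] joint 0.7968 rad 109.0mm Ft -21.0 Fr -0.1 Fz -9.3 jaw-tan 0.044 w 0.0130 [ 0.09 -3.95 -0.21]
```

{"method": "send_rows", "body": {"rows": "-0.0005 -0.0001 0 0 0 0;0 0 0 0 0 0"}}

```text
clock: 8.2
tcp_pos: [0.5616, 0.2618, 0.0724]
orientation: [-1.238, 1.133, -1.148]
contact_force: [20.7, 0.4, -7.7]
grip_width: 0.0134
```

```bash
python3 st.py
```

```text
t8.20 tcp [0.5616 0.2618 0.0724] joint 0.8004 rad 108.9mm Ft -20.7 Fr -0.6 Fz -7.7 jaw-tan 0.041 w 0.0134 [ 0.08 -3.77 -0.2 ]
```

{"method": "send_rows", "body": {"rows": "-0.0005 0 0 0 0 0;0 0 0 0 0 0"}}

```text
clock: 8.4
tcp_pos: [0.5603, 0.2617, 0.0724]
orientation: [-1.24, 1.133, -1.147]
contact_force: [18.4, -1.0, -6.3]
grip_width: 0.0133
```

```bash
python3 st.py
```

```text
t8.40 tcp [0.5603 0.2617 0.0724] joint 0.8126 rad 108.9mm Ft -18.3 Fr -2.2 Fz -6.3 jaw-tan 0.029 w 0.0133 [-0.03 -3.36 -0.11]
```

{"method": "send_rows", "body": {"rows": "-0.0005 0 0 0 0 0;0 0 0 0 0 0"}}

```text
clock: 8.6
tcp_pos: [0.5593, 0.2617, 0.0723]
orientation: [-1.241, 1.134, -1.146]
contact_force: [16.0, -0.4, -5.0]
grip_width: 0.0129
```

```bash
python3 st.py
```

```text
t8.60 tcp [0.5593 0.2617 0.0723] joint 0.8220 rad 108.9mm Ft -16.0 Fr -1.6 Fz -5.0 jaw-tan 0.020 w 0.0129 [-0.11 -3.12  0.02]
```

{"method": "send_rows", "body": {"rows": "-0.0005 0 0 0 0 0;0 0 0 0 0 0"}}

```text
clock: 8.8
tcp_pos: [0.5587, 0.2616, 0.0724]
orientation: [-1.241, 1.133, -1.146]
contact_force: [16.6, -0.3, -5.8]
grip_width: 0.0125
```

```bash
python3 st.py
```

```text
t8.80 tcp [0.5587 0.2616 0.0724] joint 0.8267 rad 108.9mm Ft -16.5 Fr -1.5 Fz -5.8 jaw-tan 0.016 w 0.0125 [-0.16 -3.16  0.08]
```

{"method": "send_rows", "body": {"rows": "0 0 0 0 0 0.01;0 0 0 0 0 0"}}

```text
clock: 9.0
tcp_pos: [0.5586, 0.2616, 0.0724]
orientation: [-1.246, 1.126, -1.139]
contact_force: [16.4, 0.1, -4.3]
grip_width: 0.0128
```

```bash
python3 st.py
```

```text
t9.00 tcp [0.5586 0.2616 0.0724] joint 0.8281 rad 108.9mm Ft -16.4 Fr -1.1 Fz -4.3 jaw-tan 0.024 w 0.0128 [-0.14 -3.07  0.04]
```

{"method": "send_rows", "body": {"rows": "-0.0006 -0.0001 0 0 0 0.005;-0.0006 0 0 0 0 0.005;0 0 0 0 0 0"}}

```text
clock: 9.3
tcp_pos: [0.5572, 0.2615, 0.0724]
orientation: [-1.251, 1.119, -1.131]
contact_force: [16.0, 0.1, -4.3]
grip_width: 0.0129
```

```bash
python3 st.py
```

```text
t9.30 tcp [0.5572 0.2615 0.0724] joint 0.8407 rad 108.9mm Ft -15.9 Fr -1.4 Fz -4.3 jaw-tan 0.022 w 0.0129 [-0.14 -2.94  0.04]
```

{"method": "send_rows", "body": {"rows": "-0.0006 0 0 0 0 0;0 0 0 0 0 0"}}

```text
clock: 9.5
tcp_pos: [0.5567, 0.2614, 0.0723]
orientation: [-1.251, 1.119, -1.131]
contact_force: [15.8, -1.1, -4.8]
grip_width: 0.0128
```

```bash
python3 st.py
```

```text
t9.50 tcp [0.5567 0.2614 0.0723] joint 0.8460 rad 108.8mm Ft -15.6 Fr -2.6 Fz -4.8 jaw-tan 0.016 w 0.0128 [-0.19 -3.06  0.  ]
```

Run:
```python
from snap import *
g,f=snap("4")
a=cv2.resize(f["pixels"][170:250,270:350],(400,400),interpolation=2);b=cv2.resize(g["pixels"][180:240,240:300],(400,400),interpolation=2)
cv2.imwrite("pics/s4.png",np.hstack([a,b])[...,::-1])
```

```text
(no output)
```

View pics/s4.png

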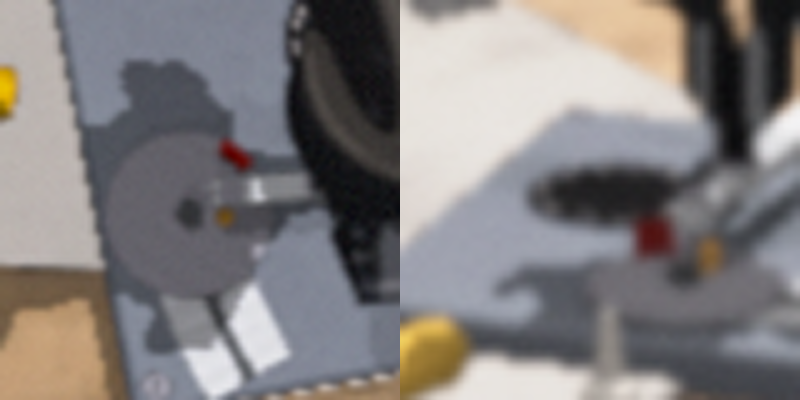

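The red lip has swung round to the far side of the pin. Now I ease the arm back slowly.

{"method": "send_rows", "body": {"rows": "0.0008 0 0 0 0 -0.005;0.0008 0 0 0 0 -0.005;0.0008 0.0001 0 0 0 -0.005;0.0008 0 0 0 0 -0.005;0.0008 0.0001 0 0 0 -0.005;0 0 0 0 0 0"}}

```text
clock: 10.2
tcp_pos: [0.5586, 0.2616, 0.0722]
orientation: [-1.243, 1.14, -1.148]
contact_force: [8.9, -1.6, 1.0]
grip_width: 0.013
```

```bash
python3 st.py
```

```text
t10.20 tcp [0.5586 0.2616 0.0722] joint 0.8282 rad 109.0mm Ft -8.7 Fr -2.3 Fz 1.0 jaw-tan 0.010 w 0.0130 [-0.29 -1.75  0.14]
```

{"method": "send_rows", "body": {"rows": "0.0008 0 0 0 0 -0.005;0.0008 0 0 0 0 -0.005;0.0008 0.0001 0 0 0 -0.005;0 0 0 0 0 0"}}

```text
clock: 10.6
tcp_pos: [0.5608, 0.2618, 0.0722]
orientation: [-1.236, 1.151, -1.159]
contact_force: [8.5, -2.2, 2.5]
grip_width: 0.0132
```

```bash
python3 st.py
```

```text
t10.60 tcp [0.5608 0.2618 0.0722] joint 0.8076 rad 109.0mm Ft -8.4 Fr -2.7 Fz 2.5 jaw-tan 0.015 w 0.0132 [-0.3  -1.62  0.05]
```

{"method": "send_rows", "body": {"rows": "0.0008 0 0 0 0 -0.005;0.0008 0.0001 0 0 0 -0.005;0 0 0 0 0 0"}}

```text
clock: 10.9
tcp_pos: [0.5623, 0.262, 0.0722]
orientation: [-1.232, 1.159, -1.166]
contact_force: [8.6, -1.8, 3.2]
grip_width: 0.013
```

```bash
python3 st.py
```

```text
t10.90 tcp [0.5623 0.262  0.0722] joint 0.7942 rad 109.1mm Ft -8.5 Fr -2.2 Fz 3.2 jaw-tan 0.019 w 0.0130 [-0.21 -1.61  0.02]
```

{"method": "send_rows", "body": {"rows": "0.0008 0 0 0 0 -0.005;0.0008 0.0001 0 0 0 -0.005;0.0008 0 0 0 0 -0.005;0 0 0 0 0 0"}}

```text
clock: 11.3
tcp_pos: [0.5645, 0.2621, 0.0722]
orientation: [-1.225, 1.17, -1.177]
contact_force: [8.1, -0.8, 3.0]
grip_width: 0.013
```

```bash
python3 st.py
```

```text
t11.30 tcp [0.5645 0.2621 0.0722] joint 0.7739 rad 109.1mm Ft -8.0 Fr -1.0 Fz 3.0 jaw-tan 0.024 w 0.0130 [-0.22 -1.59  0.02]
```

{"method": "send_rows", "body": {"rows": "0.0006 0 0 0 0 -0.005;0.0006 0 0 0 0 -0.005;0 0 0 0 0 0"}}

```text
clock: 11.6
tcp_pos: [0.5656, 0.2621, 0.0722]
orientation: [-1.221, 1.178, -1.184]
contact_force: [7.6, -1.2, 2.7]
grip_width: 0.0126
```

```bash
python3 st.py
```

```text
t11.60 tcp [0.5656 0.2621 0.0722] joint 0.7635 rad 109.1mm Ft -7.6 Fr -1.3 Fz 2.7 jaw-tan 0.024 w 0.0126 [-0.26 -1.5  -0.03]
```

{"method": "send_rows", "body": {"rows": "0.0006 0 0 0 0 -0.005;0.0006 0 0 0 0 0;0 0 0 0 0 0"}}

```text
clock: 11.9
tcp_pos: [0.5665, 0.2622, 0.0722]
orientation: [-1.219, 1.182, -1.187]
contact_force: [6.7, -1.1, 4.2]
grip_width: 0.0134
```

```bash
python3 st.py
```

```text
t11.90 tcp [0.5665 0.2622 0.0722] joint 0.7551 rad 109.2mm Ft -6.7 Fr -1.1 Fz 4.2 jaw-tan 0.028 w 0.0134 [-0.23 -1.29 -0.04]
```

{"method": "send_rows", "body": {"rows": "0.0006 0 0 0 0 0;0.0006 0 0 0 0 0;0 0 0 0 0 0"}}

```text
clock: 12.2
tcp_pos: [0.5667, 0.2622, 0.0722]
orientation: [-1.221, 1.183, -1.186]
contact_force: [4.5, -1.5, 6.2]
grip_width: 0.0127
```

```bash
python3 st.py
```

```text
t12.20 tcp [0.5667 0.2622 0.0722] joint 0.7539 rad 109.2mm Ft -4.5 Fr -1.5 Fz 6.2 jaw-tan 0.029 w 0.0127 [-0.28 -0.71 -0.06]
```

{"method": "send_rows", "body": {"rows": "0.0006 0 0 0 0 0;0.0006 0 0 0 0 0;0 0 0 0 0 0"}}

```text
clock: 12.5
tcp_pos: [0.5668, 0.2622, 0.0721]
orientation: [-1.223, 1.184, -1.185]
contact_force: [-0.1, -1.6, 9.6]
grip_width: 0.0128
```

```bash
python3 st.py
```

```text
t12.50 tcp [0.5668 0.2622 0.0721] joint 0.7530 rad 109.2mm Ft 0.1 Fr -1.6 Fz 9.6 jaw-tan 0.031 w 0.0128 [-0.4  -0.08  0.  ]
```

{"method": "send_rows", "body": {"rows": "0.0005 0 0 0 0 0;0 0 0 0 0 0"}}

```text
clock: 12.7
tcp_pos: [0.5668, 0.2622, 0.0721]
orientation: [-1.224, 1.185, -1.185]
contact_force: [-1.4, -1.7, 10.2]
grip_width: 0.0127
```

```bash
python3 st.py
```

```text
t12.70 tcp [0.5668 0.2622 0.0721] joint 0.7526 rad 109.2mm Ft 1.4 Fr -1.7 Fz 10.2 jaw-tan 0.031 w 0.0127 [-0.36  0.23  0.02]
```

{"method": "send_rows", "body": {"rows": "-0.0003 0 0.0015 0 0 0;0 0 0.001 0 0 0;0 0 0 0 0 0"}}

```text
clock: 13.0
tcp_pos: [0.5665, 0.2621, 0.0724]
orientation: [-1.224, 1.184, -1.186]
contact_force: [6.2, -0.6, -6.6]
grip_width: 0.0129
```

{"method": "send_rows", "body": {"rows": "0 0 0 0 0 0;0 0 0 0 0 0;0 0 0 0 0 0;0 0 0 0 0 0", "grip": 0.04}}

```text
clock: 13.4
tcp_pos: [0.5657, 0.2624, 0.0733]
orientation: [-1.225, 1.186, -1.185]
contact_force: [0.1, 0.7, 0.0]
grip_width: 0.0398
```

```bash
python3 st.py
python3 - <<'E'
from snap import *
g,f=snap("5")
a=cv2.resize(f["pixels"][170:250,270:350],(400,400),interpolation=2);b=cv2.resize(g["pixels"][170:240,240:310],(400,400),interpolation=2)
cv2.imwrite("pics/s5.png",np.hstack([a,b])[...,::-1])
E
```

```text
t13.40 tcp [0.5657 0.2624 0.0733] joint 0.7624 rad 109.4mm Ft -0.2 Fr 0.7 Fz 0.0 jaw-tan 0.021 w 0.0398 [-0.02  0.01  0.04]
```

View pics/s5.png

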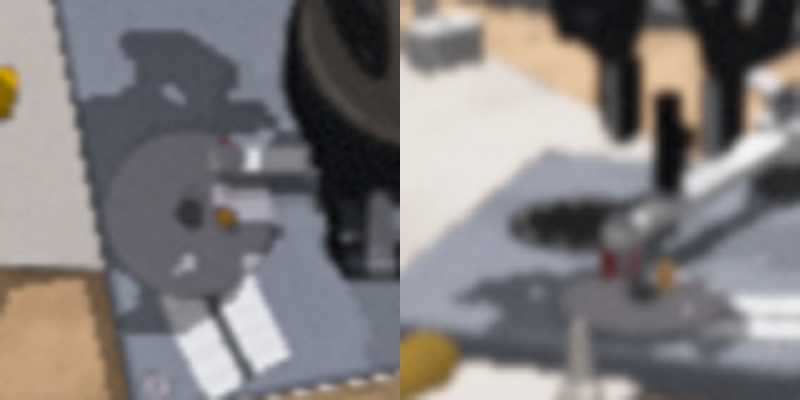

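{"method": "send_rows", "body": {"rows": "0 0 0.01 0 0 0;0 0 0.02 0 0 0;0 0 0.025 0 0 0;0 0 0.025 0 0 0;0 0 0.02 0 0 0;-0.0253 -0.0037 0 0 0 0.095;-0.0253 -0.0037 0 0 0 0.095;-0.0253 -0.0037 0 0 0 0.095;-0.0253 -0.0037 0 0 0 0.095;-0.0253 -0.0037 0 0 0 0.095;-0.0253 -0.0037 0 0 0 0.095;0 0 0 0 0 0;0 0 0 0 0 0"}}

```text
clock: 14.8
tcp_pos: [0.4147, 0.2402, 0.1742]
orientation: [-1.434, 0.755, -0.756]
contact_force: [-0.1, -0.6, 0.2]
grip_width: 0.04
```

Run:
```python
from snap import *
from ov import *
o=r.get_obs();M=R.from_rotvec(o['orientation']).as_matrix()
print(o['clock'],o['tcp_pos'],np.arctan2(M[1,2],M[0,2]),o['contact_force'],o['grip_width'],M[:,1])
g,f=snap("6")
c=np.array([.4137,.2403])
L=house(c,.603)
a=draw(f,L,300,370,240,310,6,"")[:400,:400];b=draw(g,L,315,375,195,255,7,"")[:400,:400]
a2=cv2.resize(f["pixels"][160:260,275:375],(400,400),interpolation=2)[...,::-1]
cv2.imwrite("pics/s6.png",np.hstack([a,b]));cv2.imwrite("pics/s6b.png",a2)
```

```text
14.8 [0.41467105 0.24024652 0.1742149 ] 0.6010375159096434 [-0.06327995 -0.60657846  0.19815492] 0.04002990821997494 [ 0.00129009  0.00116354 -0.99999849]
```

View pics/s6.png

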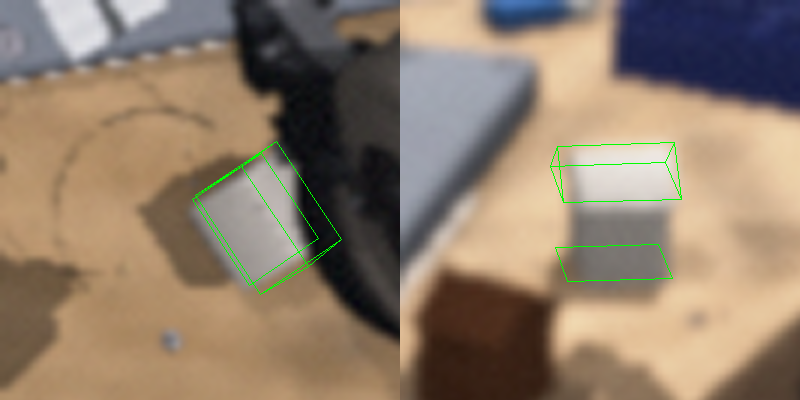

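View pics/s6b.png

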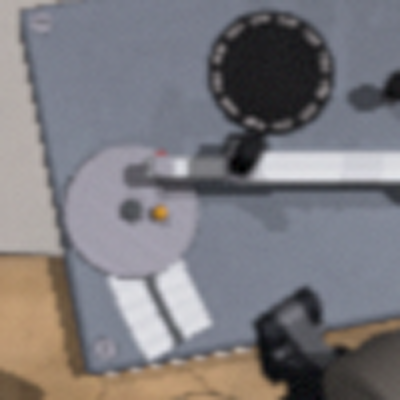

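Run:
```python
from h import *
o=[]
for n,(u,v) in(("side0",(333,211)),("top0",(326,258))):
    f=load(n);c=f["pixels"][v:v+34,u:u+34].astype(float)
    c=np.clip((c-40)*1.25,0,255).astype(np.uint8) if n=="top0" else c.astype(np.uint8)
    o.append(cv2.resize(c,(390,390),interpolation=0)[...,::-1])
cv2.imwrite("pics/z.png",np.hstack(o))
g=load("side0")["pixels"]
for v in range(213,240):print(v,' '.join('%3d'%x for x in g[v,335:362].mean(1)))
```

```text
213 174 180 181 178 178 177 181 184 187 189 191 193 196 194 195 195 196 194 194 191 189 188 187 188 189 191 191
214 176 180 177 179 179 183 187 192 195 198 199 200 202 202 202 203 203 202 197 193 187 184 181 179 184 183 185
215 177 179 178 178 183 192 199 203 207 210 212 212 213 214 214 217 218 215 207 194 186 176 174 174 177 176 178
216 180 180 179 178 187 206 212 218 220 223 224 225 225 226 227 229 231 228 218 200 184 176 173 171 172 173 176
217 184 184 183 176 185 211 224 227 226 228 229 230 231 232 231 232 233 232 226 204 185 177 173 171 170 172 174
218 188 191 186 175 180 210 225 227 228 228 230 230 230 231 231 232 232 232 223 204 188 180 175 173 174 174 177
219 194 197 192 178 174 205 220 224 226 226 226 228 228 227 227 228 228 228 222 207 191 182 181 177 177 179 182
220 202 201 201 186 173 196 214 221 222 223 225 225 225 224 225 224 224 224 220 208 196 190 186 182 182 182 183
221 205 205 204 192 170 186 209 218 219 221 220 221 221 221 221 221 220 221 216 210 200 194 191 187 183 182 184
222 208 207 204 190 166 174 200 213 214 214 215 215 215 217 217 217 216 215 213 206 199 196 
[... 1223 characters left out ...]
 172 171 173 174 181 191 192
234 163 129 111 106 106 104 109 112 116 116 117 116 119 118 117 118 122 132 153 171 178 180 181 182 185 193 193
235 155 130 113 110 110 109 112 114 118 115 116 118 116 119 118 122 127 144 172 186 190 192 192 192 193 194 193
236 132 119 112 117 119 120 121 120 119 119 119 120 121 121 121 123 139 168 190 200 203 201 201 200 199 197 195
237  92  94 109 126 137 139 139 138 139 137 135 134 136 135 135 137 157 186 200 204 206 204 203 201 199 198 195
238  54  73 111 150 169 175 174 173 170 170 169 168 167 163 164 165 178 193 202 203 202 199 197 196 197 195 193
239  44  76 130 180 200 203 202 200 198 197 196 195 194 191 190 189 194 197 199 198 197 186 179 185 191 192 190
```

View pics/z.png

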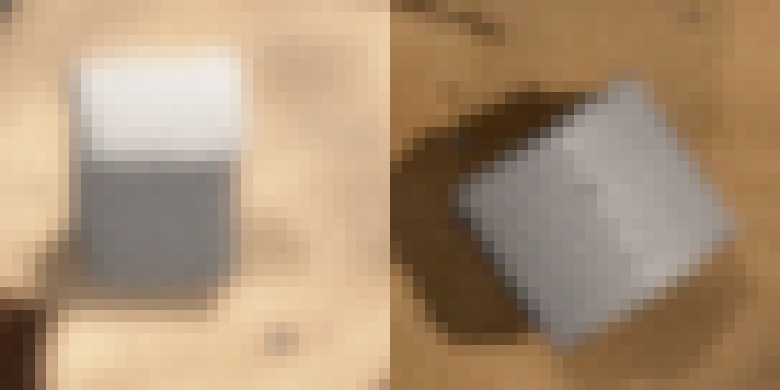

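Run:
```python
from h import *
o=[]
for n,(u,v) in(("side0",(236,165)),("side0",(320,165)),("top0",(417,65)),("top0",(480,165)),("top0",(268,264)),("side0",(310,228))):
    c=load(n)["pixels"][v:v+36,u:u+36]
    o.append(cv2.resize(c,(260,260),interpolation=2)[...,::-1])
cv2.imwrite("pics/z2.png",np.vstack([np.hstack(o[:3]),np.hstack(o[3:])]))
```

```text
(no output)
```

View pics/z2.png

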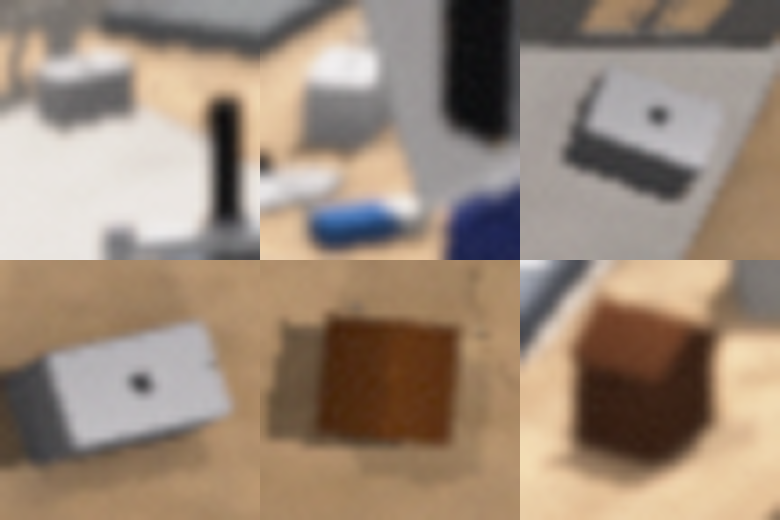

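{"method": "send_rows", "body": {"rows": "-0.0008 0.0003 -0.03 0 0 0;0 0 -0.03 0 0 0;0 0 -0.03 0 0 0;0 0 -0.03 0 0 0;0 0 0 0 0 0", "grip": 0.058}}

```text
clock: 15.4
tcp_pos: [0.4123, 0.2389, 0.0503]
orientation: [-1.441, 0.759, -0.755]
contact_force: [0.1, -0.6, 1.1]
grip_width: 0.058
```

Run:
```python
from snap import *
o=r.get_obs();M=R.from_rotvec(o['orientation']).as_matrix()
print(o['clock'],o['tcp_pos'],np.arctan2(M[1,2],M[0,2]),o['contact_force'],o['grip_width'])
g,f=snap("7")
a=cv2.resize(f["pixels"][240:310,300:370],(400,400),interpolation=2)
b=cv2.resize(g["pixels"][185:255,310:380],(400,400),interpolation=2)
cv2.imwrite("pics/s7.png",np.hstack([a,b])[...,::-1])
```

```text
15.4 [0.41228927 0.23891635 0.05033952] 0.6008488706003643 [ 0.10624255 -0.62600961  1.11753226] 0.057963628173578044
```

View pics/s7.png

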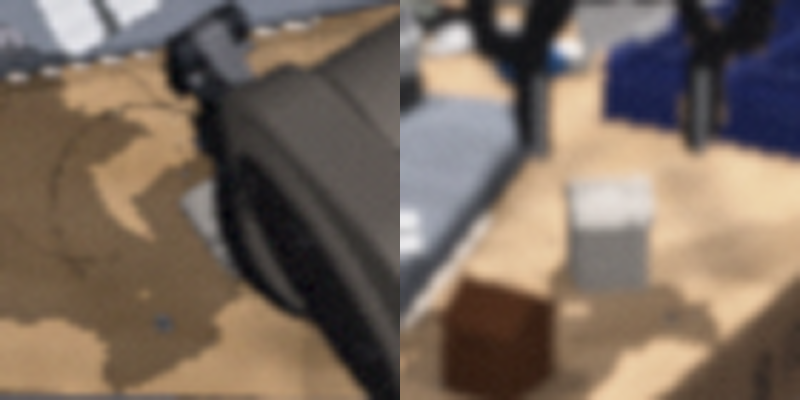

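{"method": "send_rows", "body": {"rows": "0 0 -0.013 0 0 0;0 0 -0.013 0 0 0;0 0 -0.012 0 0 0;0 0 0 0 0 0;0 0 0 0 0 0"}}

```text
clock: 16.0
tcp_pos: [0.4133, 0.2402, 0.015]
orientation: [-1.436, 0.756, -0.755]
contact_force: [0.1, -0.2, -0.0]
grip_width: 0.058
```

{"method": "send_rows", "body": {"rows": "0 0 0 0 0 0;0 0 0 0 0 0;0 0 0 0 0 0;0 0 0 0 0 0;0 0 0 0 0 0;0 0 0 0 0 0", "grip": 0.02, "grip_force": 20}}

```text
clock: 16.6
tcp_pos: [0.4138, 0.2406, 0.0157]
orientation: [-1.435, 0.755, -0.756]
contact_force: [0.0, -0.4, 5.8]
grip_width: 0.0334
```

Run:
```python
from snap import *
o=r.get_obs();M=R.from_rotvec(o['orientation']).as_matrix()
print(o['clock'],o['tcp_pos'],np.arctan2(M[1,2],M[0,2]),o['contact_force'],o['moment'],o['grip_width'])
g,f=snap("8")
a=cv2.resize(f["pixels"][240:310,300:370],(400,400),interpolation=2)
b=cv2.resize(g["pixels"][185:255,310:380],(400,400),interpolation=2)
cv2.imwrite("pics/s8.png",np.hstack([a,b])[...,::-1])
```

```text
16.6 [0.41384368 0.24060064 0.0157498 ] 0.6018891869942095 [ 0.03141661 -0.35420751  5.80054918] [-0.13458506  0.13133889 -0.02251127] 0.03336729086044626
```

View pics/s8.png

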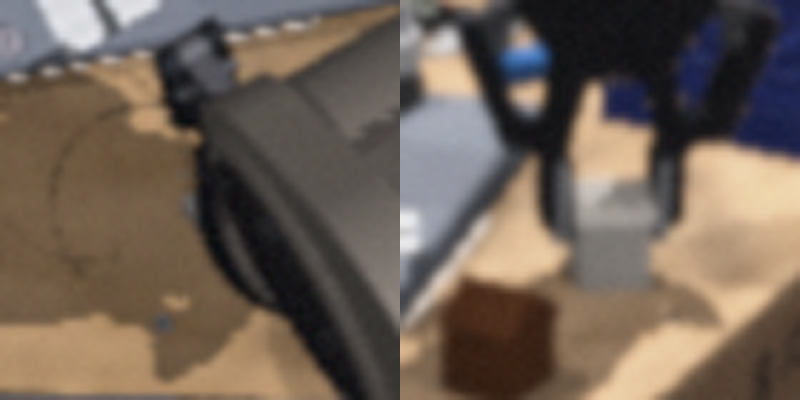

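{"method": "send_rows", "body": {"rows": "0 0 0.005 0 0 0;0 0 0.015 0 0 0;0 0 0.025 0 0 0;0 0 0.025 0 0 0;0 0 0.025 0 0 0;0 0 0.015 0 0 0;0 0 0 0 0 0"}}

```text
clock: 17.4
tcp_pos: [0.4146, 0.2411, 0.1273]
orientation: [-1.432, 0.754, -0.756]
contact_force: [0.3, 0.7, -0.2]
grip_width: 0.0336
```

Run:
```python
from snap import *
o=r.get_obs();M=R.from_rotvec(o['orientation']).as_matrix()
print(o['clock'],o['tcp_pos'],np.arctan2(M[1,2],M[0,2]),o['contact_force'],o['moment'],o['grip_width'])
g,f=snap("9")
a=cv2.resize(f["pixels"][150:250,270:370],(400,400),interpolation=2)
b=cv2.resize(g["pixels"][145:225,310:390],(400,400),interpolation=2)
cv2.imwrite("pics/s9.png",np.hstack([a,b])[...,::-1])
```

```text
17.4 [0.41455813 0.24114464 0.12731661] 0.6018779894107702 [ 0.2533381   0.67131397 -0.17509369] [0.04601686 0.00424115 0.00021747] 0.03361541347643147
```

View pics/s9.png

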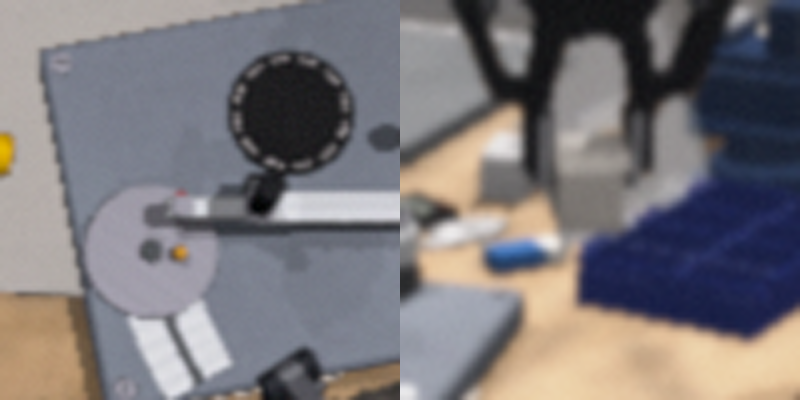

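Run:
```python
from h import *
for n,(u0,u1,v0,v1) in(("top9",(320,362,160,196)),("side5",(225,300,180,225))):
    f=load(n);im=f["pixels"]
    gry=im.mean(2);m=np.zeros(gry.shape,np.uint8);m[v0:v1,u0:u1]=(gry[v0:v1,u0:u1]<75)
    cs=cv2.findContours(cv2.morphologyEx(m,cv2.MORPH_CLOSE,np.ones((3,3))),0,1)[0]
    for c in cs:
        if cv2.contourArea(c)>60:
            e=cv2.fitEllipse(cv2.convexHull(c));print(n,cv2.contourArea(c),e, plane(f,*e[0],.025))
o=cv2.resize(load("top9")["pixels"][155:205,315:365],(400,400),interpolation=0)
p=cv2.resize(load("side6")["pixels"][170:230,240:300],(400,400),interpolation=0)
cv2.imwrite("pics/p.png",np.hstack([o,p])[...,::-1])
```

```text
top9 714.0 ((341.2767333984375, 179.20883178710938), (30.278993606567383, 34.403770446777344), 35.216827392578125) [0.62033817 0.24610534 0.025     ]
side5 89.0 ((273.8155822753906, 213.99217224121094), (17.491649627685547, 28.78043556213379), 99.646484375) [0.59432336 0.27720133 0.025     ]
side5 61.5 ((296.07122802734375, 185.98106384277344), (7.70560359954834, 18.42474937438965), 0.1137397363781929) [0.66226177 0.05349171 0.025     ]
```

View pics/p.png

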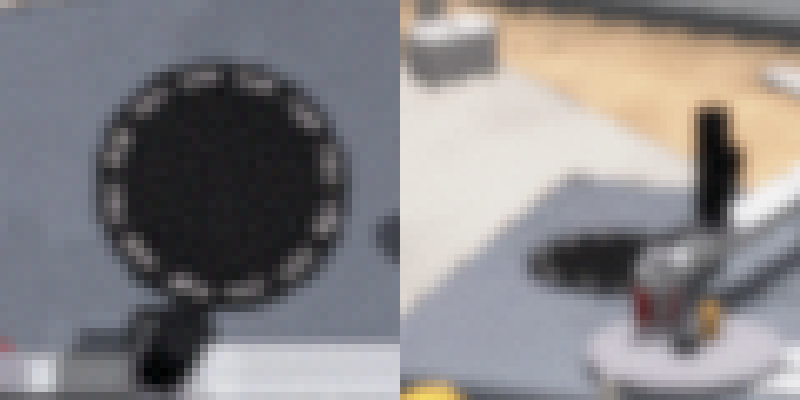

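Run:
```python
from h import *
f=load("top9");gry=f["pixels"].mean(2)
c0=np.array([342.2,177.7])
pts=[]
for a in np.arange(0,360,3):
    d=np.array([np.cos(np.radians(a)),np.sin(np.radians(a))])
    if 60<a<150: continue
    rr=np.arange(11,20,.1)
    P=(c0[:,None]+d[:,None]*rr).astype(np.float32)
    v=cv2.remap(gry.astype(np.float32),P[0][None],P[1][None],1)[0]
    # outermost crossing to background: last radius with v<85
    k=np.where(v<80)[0]
    if len(k): pts.append(c0+d*rr[k[-1]])
pts=np.array(pts,np.float32)
W=np.array([plane(f,*p,.025)[:2] for p in pts])
A=np.c_[2*W,np.ones(len(W))];s=np.linalg.lstsq(A,(W**2).sum(1),rcond=None)[0]
rad=np.sqrt(s[2]+s[:2]@s[:2]);res=np.hypot(*(W-s[:2]).T)-rad
print(s[:2],rad,res.std(),abs(res).max())
p=np.array([.567,.153]);d=s[:2]-p;print(np.linalg.norm(d),np.arctan2(d[1],d[0]),np.arctan2(d[1],d[0])-.82)
```

```text
[0.62380848 0.24413251] 0.03349921836612373 0.001764780620590704 0.006073215088914157
0.1073887253349844 1.0133762442184195 0.1933762442184196
```

Run:
```python
from h import *
f=load("top9");g=load("side0")
crop(f,320,390,155,215,8,"pics/q.png")
for z in(.025,.05,.06):print(z,plane(f,366,184,z))
```

```text
0.025 [0.61121792 0.19250725 0.025     ]
0.05 [0.60510357 0.19771906 0.05      ]
0.06 [0.60265783 0.19980378 0.06      ]
```

View pics/q.png

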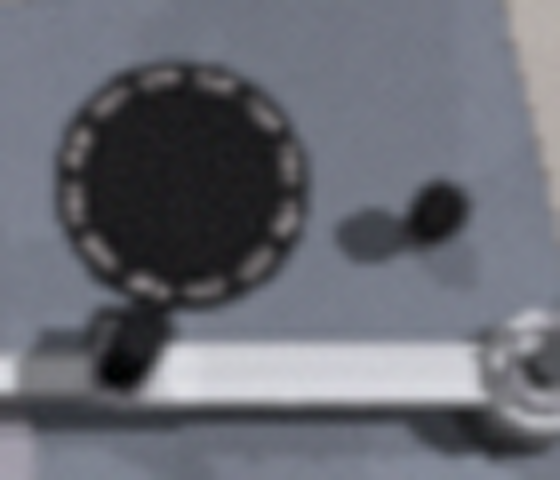

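{"method": "send_rows", "body": {"rows": "0 0 0.02 0 0 0;0 0 0.02 0 0 0;0.0232 0.0003 0 0 0 0.133;0.0232 0.0003 0 0 0 0.133;0.0232 0.0003 0 0 0 0.133;0.0232 0.0003 0 0 0 0.133;0.0232 0.0003 0 0 0 0.133;0.0232 0.0003 0 0 0 0.133;0.0232 0.0003 0 0 0 0.133;0.0232 0.0003 0 0 0 0.133;0.0232 0.0003 0 0 0 0.133;0 0 0 0 0 0;0 0 0 0 0 0;0 0 0 0 0 0"}}

```text
clock: 18.9
tcp_pos: [0.6209, 0.2431, 0.1641]
orientation: [-1.564, -0.177, 0.18]
contact_force: [-0.6, 0.7, -0.3]
grip_width: 0.0328
```

Run:
```python
from snap import *
o=r.get_obs();M=R.from_rotvec(o['orientation']).as_matrix()
print(o['clock'],o['tcp_pos'],np.arctan2(M[1,2],M[0,2]),o['contact_force'],o['moment'],o['grip_width'],M[:,1])
g,f=snap("10")
a=cv2.resize(f["pixels"][140:240,280:380],(400,400),interpolation=2)
b=cv2.resize(g["pixels"][125:225,230:330],(400,400),interpolation=2)
cv2.imwrite("pics/s10.png",np.hstack([a,b])[...,::-1])
```

```text
18.9 [0.62090836 0.24309666 0.16412187] 1.7981787052959461 [-0.62793434  0.70749493 -0.31621727] [ 0.03405164  0.0139111  -0.0013164 ] 0.03280469513781303 [-2.37907734e-03 -6.71755437e-04 -9.99996944e-01]
```

View pics/s10.png

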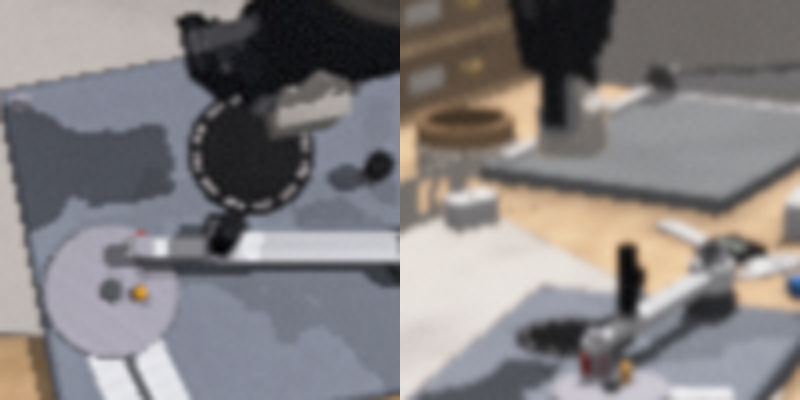

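{"method": "send_rows", "body": {"rows": "0 0 -0.025 0 0 0;0 0 -0.025 0 0 0;0 0 -0.02 0 0 0;0 0 -0.01 0 0 0;0 0 0 0 0 0;0 0 0 0 0 0;0 0 0 0 0 0"}}

```text
clock: 19.7
tcp_pos: [0.6231, 0.2435, 0.0868]
orientation: [-1.563, -0.181, 0.177]
contact_force: [0.0, -0.1, -0.3]
grip_width: 0.0338
```

Run:
```python
from snap import *
o=r.get_obs()
print(o['clock'],o['tcp_pos'],o['contact_force'],o['moment'],o['grip_width'],np.abs(o['qvel']).max())
g,f=snap("11")
a=cv2.resize(f["pixels"][140:240,280:380],(400,400),interpolation=2)
b=cv2.resize(g["pixels"][125:225,230:330],(400,400),interpolation=2)
cv2.imwrite("pics/s11.png",np.hstack([a,b])[...,::-1])
```

```text
19.7 [0.62312465 0.24350615 0.08677169] [ 0.01642929 -0.06534134 -0.30423226] [0.00321277 0.01396944 0.00342061] 0.03376145037948666 0.003949192847232261
```

View pics/s11.png

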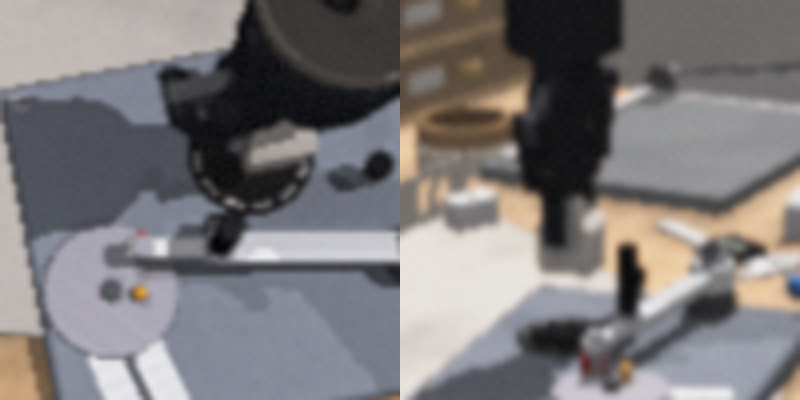

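{"method": "send_rows", "body": {"rows": "0 0 -0.015 0 0 0;0 0 -0.014 0 0 0;0 0 -0.01 0 0 0;0 0 -0.003 0 0 0;0 0 0 0 0 0;0 0 0 0 0 0"}}

```text
clock: 20.4
tcp_pos: [0.6226, 0.2432, 0.0434]
orientation: [-1.563, -0.179, 0.179]
contact_force: [-0.1, 0.6, -0.2]
grip_width: 0.0336
```

```bash
python3 st.py
```

```text
t20.40 tcp [0.6226 0.2432 0.0434] joint 0.1982 rad 105.9mm Ft 0.4 Fr 0.5 Fz -0.2 jaw-tan 2.352 w 0.0336 [-0.02 -0.01  0.01]
```

{"method": "send_rows", "body": {"rows": "0 0 -0.0015 0 0 0;0 0 -0.0005 0 0 0;0 0 0 0 0 0"}}

```text
clock: 20.7
tcp_pos: [0.6224, 0.2431, 0.0415]
orientation: [-1.563, -0.179, 0.179]
contact_force: [-0.5, -0.0, 0.1]
grip_width: 0.0333
```

```bash
python3 st.py
```

```text
t20.70 tcp [0.6224 0.2431 0.0415] joint 0.1995 rad 105.8mm Ft 0.4 Fr -0.3 Fz 0.1 jaw-tan 2.350 w 0.0333 [-0.01  0.02  0.01]
```

{"method": "send_rows", "body": {"rows": "0 0 -0.001 0 0 0;0 0 0 0 0 0"}}

```text
clock: 20.9
tcp_pos: [0.6226, 0.2432, 0.0408]
orientation: [-1.563, -0.179, 0.179]
contact_force: [-1.4, -1.2, 4.3]
grip_width: 0.0335
```

```bash
python3 st.py
```

```text
t20.90 tcp [0.6226 0.2432 0.0408] joint 0.1985 rad 105.9mm Ft 0.5 Fr -1.7 Fz 4.3 jaw-tan 2.351 w 0.0335 [-0.15  0.16  0.03]
```

{"method": "send_rows", "body": {"rows": "0 0 0.0004 0 0 0;0 0 0 0 0 0"}}

```text
clock: 21.1
tcp_pos: [0.6224, 0.2431, 0.0409]
orientation: [-1.563, -0.179, 0.179]
contact_force: [0.5, -0.1, 2.1]
grip_width: 0.0336
```

{"method": "send_rows", "body": {"rows": "0 0 0 0 0 0;0 0 0 0 0 0;0 0 0 0 0 0;0 0 0 0 0 0", "grip": 0.054}}

```text
clock: 21.5
tcp_pos: [0.6222, 0.243, 0.0406]
orientation: [-1.563, -0.179, 0.179]
contact_force: [-0.0, 0.4, -0.6]
grip_width: 0.0538
```

{"method": "send_rows", "body": {"rows": "0 0 0.01 0 0 0;0 0 0.015 0 0 0;0 0 0.025 0 0 0;0 0 0.03 0 0 0;0 0 0.03 0 0 0;0 0 0.03 0 0 0;-0.03 0.03 0.01 0 0 0;-0.04 0.04 0 0 0 0;-0.04 0.04 0 0 0 0;-0.04 0.04 0 0 0 0;-0.04 0.04 0 0 0 0;-0.03 0.03 0 0 0 0;0 0 0 0 0 0;0 0 0 0 0 0"}}

```text
clock: 22.9
tcp_pos: [0.4201, 0.4457, 0.1921]
orientation: [-1.562, -0.182, 0.18]
contact_force: [0.1, -1.1, -1.1]
grip_width: 0.0537
```

Run:
```python
from snap import *
from ov import house
o=r.get_obs()
print(o['clock'],o['tcp_pos'],o['contact_force'],o['grip_width'])
g,f=snap("12")
a=cv2.resize(f["pixels"][150:230,280:360],(400,400),interpolation=2)
b=cv2.resize(g["pixels"][160:240,230:310],(400,400),interpolation=2)
cv2.imwrite("pics/s12.png",np.hstack([a,b])[...,::-1])
cv2.imwrite("pics/s12f.png",f["pixels"][...,::-1])
```

```text
22.9 [0.42013162 0.4456556  0.1921447 ] [ 0.05247884 -1.08091035 -1.13801789] 0.05369737959062488
```

View pics/s12.png

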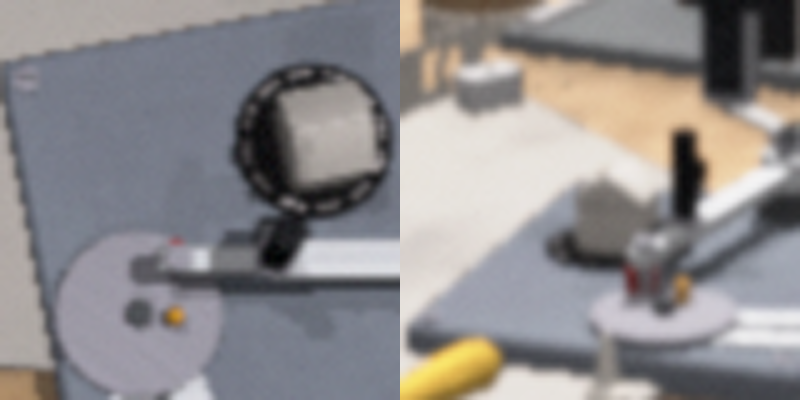

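View pics/s12f.png

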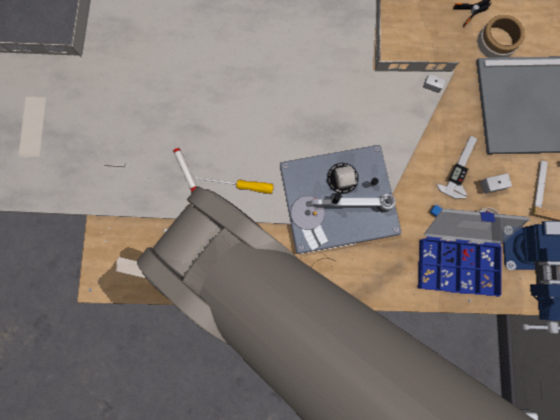

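Run:
```python
from ov import *
f=load("top12");g=load("side12")
gry=f["pixels"].mean(2).astype(np.uint8)
m=np.zeros_like(gry);m[162:194,334:358]=(gry[162:194,334:358]>85)
m=cv2.morphologyEx(m,cv2.MORPH_OPEN,np.ones((5,5)))
c=max(cv2.findContours(m,0,1)[0],key=cv2.contourArea);rr=cv2.minAreaRect(c);print(rr,cv2.contourArea(c))
for z in(.055,.06):
    print(z,plane(f,*rr[0],z)[:2],[plane(f,*q,z)[:2].round(4) for q in cv2.boxPoints(rr)])
c=np.array([.6226,.2432])
def lift(L):return [(a+[0,0,.025],b+[0,0,.025]) for a,b in L]
# measured extents: 34 along ridge, ~40 across: draw pad circle + walls/roof at TCP
th=np.linspace(0,2*np.pi,40);P=[np.r_[.6235+.035*np.cos(t),.2437+.035*np.sin(t),.025] for t in th]
circ=list(zip(P[:-1],P[1:]))
L=lift(house(c,1.8-np.pi/2))[:0]
import math
Y=np.array([math.cos(1.8),math.sin(1.8),0]);X=np.array([Y[1],-Y[0],0])
Q=lambda x,y,z:np.r_[c,0]+X*x+Y*y+[0,0,z]
for s in(-1,1):
    L+=[(Q(-.02,s*.017,.055),Q(0,s*.017,.069)),(Q(.02,s*.017,.055),Q(0,s*.017,.069)),(Q(s*.02,-.017,.055),Q(s*.02,.017,.055)),(Q(-.018,s*.015,.025),Q(.018,s*.015,.025)),(Q(s*.018,-.015,.025),Q(s*.018,.015,.025))]
L+=[(Q(0,-.017,.069),Q(0,.017,.069))]
cv2.imwrite("pics/s13.png",np.hstack([draw(f,L+circ,322,372,155,205,8,""),draw(g,L+circ,250,300,180,230,8,"")]))
```

```text
((348.2059326171875, 174.3235626220703), (21.585668563842773, 23.040882110595703), 75.96376037597656) 325.5
0.055 [0.62366355 0.23600101] [array([0.6395, 0.2651]), array([0.6531, 0.2179]), array([0.6079, 0.2071]), array([0.5946, 0.2539])]
0.06 [0.62232506 0.23682572] [array([0.6381, 0.2657]), array([0.6516, 0.2188]), array([0.6067, 0.2081]), array([0.5934, 0.2546])]
```

View pics/s13.png

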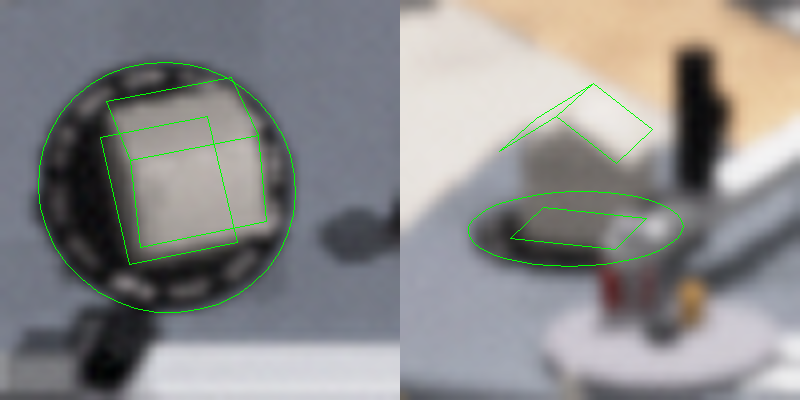

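Run:
```python
from h import *
crop(load("top12"),325,367,155,197,9.5,"pics/u1.png");crop(load("side12"),254,296,186,228,9.5,"pics/u2.png")
cv2.imwrite("pics/u.png",np.hstack([cv2.imread("pics/u1.png"),cv2.imread("pics/u2.png")]))
```

```text
(no output)
```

View pics/u.png

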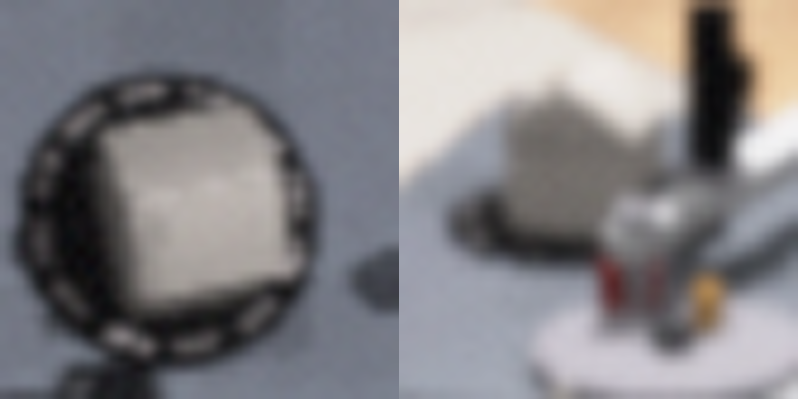

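The house stands upright, but both views put it about 4 mm off centre, towards −x (side apex at crop (555,85); base centre lies right of the pad centre). I'll regrip and shift it by (+4, +1) mm.

{"method": "send_rows", "body": {"rows": "0.03 -0.03 0 0 0 0;0.04 -0.04 0 0 0 0;0.04 -0.04 0 0 0 0;0.04 -0.04 0 0 0 0;0.04 -0.04 0 0 0 0;0.03 -0.03 0 0 0 0;0 0 -0.03 0 0 0;0 0 -0.02 0 0 0;0 0 0 0 0 0;0 0 0 0 0 0;0 0 0 0 0 0"}}

```text
clock: 24.1
tcp_pos: [0.6234, 0.243, 0.1424]
orientation: [-1.563, -0.18, 0.177]
contact_force: [0.2, -0.0, -0.0]
grip_width: 0.054
```

```bash
python3 st.py
```

```text
t24.10 tcp [0.6234 0.243  0.1424] joint 0.1909 rad 106.2mm Ft -0.2 Fr 0.1 Fz -0.0 jaw-tan 2.358 w 0.0540 [ 0.01  0.03 -0.01]
```

{"method": "send_rows", "body": {"rows": "-0.0005 0 -0.03 0 0 0;0 0 -0.025 0 0 0;0 0 -0.02 0 0 0;0 0 -0.015 0 0 0;0 0 -0.01 0 0 0;0 0 0 0 0 0;0 0 0 0 0 0"}}

```text
clock: 24.8
tcp_pos: [0.6224, 0.2434, 0.0416]
orientation: [-1.563, -0.18, 0.178]
contact_force: [-0.5, 0.3, 0.1]
grip_width: 0.0538
```

{"method": "send_rows", "body": {"rows": "0 0 0 0 0 0;0 0 0 0 0 0;0 0 0 0 0 0;0 0 0 0 0 0;0 0 0 0 0 0", "grip": 0.02, "grip_force": 20}}

```text
clock: 25.3
tcp_pos: [0.6227, 0.2434, 0.0419]
orientation: [-1.563, -0.181, 0.177]
contact_force: [-0.2, -0.2, 6.5]
grip_width: 0.0337
```

{"method": "send_rows", "body": {"rows": "0 0 0.002 0 0 0;0 0 0.003 0 0 0;0.002 0.0006 0 0 0 0;0.002 0.0006 0 0 0 0;0 0 0 0 0 0;0 0 0 0 0 0"}}

```text
clock: 25.9
tcp_pos: [0.6257, 0.2442, 0.0455]
orientation: [-1.563, -0.179, 0.179]
contact_force: [0.0, 0.5, -0.9]
grip_width: 0.0336
```

```bash
python3 st.py
python3 - <<'E'
from snap import *
g,f=snap("14")
a=cv2.resize(f["pixels"][150:230,280:360],(400,400),interpolation=2)
b=cv2.resize(g["pixels"][160:240,230:310],(400,400),interpolation=2)
cv2.imwrite("pics/s14.png",np.hstack([a,b])[...,::-1])
E
```

```text
t25.90 tcp [0.6257 0.2442 0.0455] joint 0.1786 rad 108.5mm Ft 0.2 Fr 0.4 Fz -0.9 jaw-tan 2.371 w 0.0336 [ 0.01 -0.02  0.06]
```

View pics/s14.png

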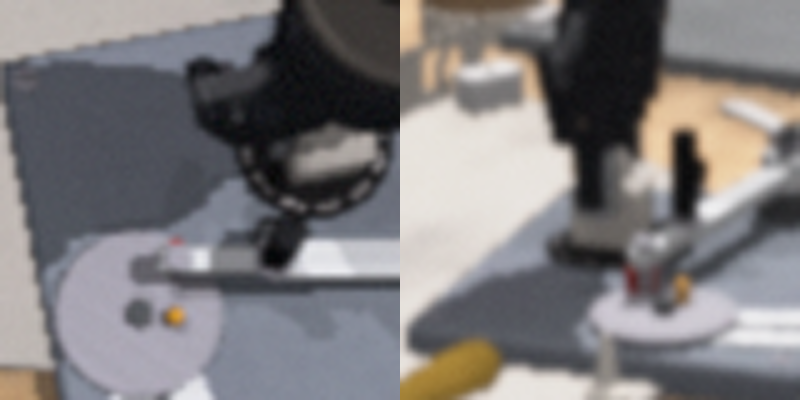

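{"method": "send_rows", "body": {"rows": "0.0006 0 -0.0015 0 0 0;0 0 -0.0015 0 0 0;0 0 0 0 0 0;0 0 0 0 0 0"}}

```text
clock: 26.4
tcp_pos: [0.6263, 0.2442, 0.0426]
orientation: [-1.563, -0.179, 0.179]
contact_force: [-0.3, 0.2, 0.1]
grip_width: 0.0333
```

```bash
python3 st.py
```

```text
t26.40 tcp [0.6263 0.2442 0.0426] joint 0.1743 rad 108.8mm Ft 0.4 Fr 0.0 Fz 0.1 jaw-tan 2.375 w 0.0333 [0.01 0.01 0.04]
```

{"method": "send_rows", "body": {"rows": "0 0 -0.001 0 0 0;0 0 0 0 0 0"}}

```text
clock: 26.6
tcp_pos: [0.6265, 0.2443, 0.042]
orientation: [-1.563, -0.179, 0.179]
contact_force: [-1.3, -0.4, 2.4]
grip_width: 0.0335
```

```bash
python3 st.py
```

```text
t26.60 tcp [0.6265 0.2443 0.042 ] joint 0.1728 rad 109.0mm Ft 0.8 Fr -1.1 Fz 2.4 jaw-tan 2.377 w 0.0335 [0.01 0.09 0.02]
```

Seated. I release, rise and back away.

{"method": "send_rows", "body": {"rows": "0 0 0 0 0 0;0 0 0 0 0 0;0 0 0 0 0 0;0 0 0 0 0 0", "grip": 0.054}}

```text
clock: 27.0
tcp_pos: [0.6264, 0.2442, 0.0416]
orientation: [-1.563, -0.179, 0.179]
contact_force: [-0.7, 0.4, -0.4]
grip_width: 0.0539
```

{"method": "send_rows", "body": {"rows": "0 0 0.01 0 0 0;0 0 0.015 0 0 0;0 0 0.025 0 0 0;0 0 0.03 0 0 0;0 0 0.03 0 0 0;0 0 0.03 0 0 0;-0.03 0.03 0.01 0 0 0;-0.04 0.04 0 0 0 0;-0.04 0.04 0 0 0 0;-0.04 0.04 0 0 0 0;-0.04 0.04 0 0 0 0;-0.03 0.03 0 0 0 0;0 0 0 0 0 0;0 0 0 0 0 0"}}

```text
clock: 28.4
tcp_pos: [0.4242, 0.4469, 0.1931]
orientation: [-1.562, -0.182, 0.18]
contact_force: [0.6, -0.4, 0.0]
grip_width: 0.0541
```

Run:
```python
from snap import *
o=r.get_obs()
print(o['clock'],o['tcp_pos'],o['contact_force'],o['grip_width'])
g,f=snap("15")
crop(f,325,367,155,197,9.5,"pics/u1.png");crop(g,254,296,186,228,9.5,"pics/u2.png")
cv2.imwrite("pics/v.png",np.hstack([cv2.imread("pics/u1.png"),cv2.imread("pics/u2.png")]))
cv2.imwrite("pics/side15.png",g["pixels"][...,::-1])
crop(f,280,345,175,225,8,"pics/w.png")
```

```text
28.4 [0.42422384 0.44685897 0.19313199] [ 0.57269352 -0.36942959  0.00675203] 0.054056169882773536
```

View pics/v.png

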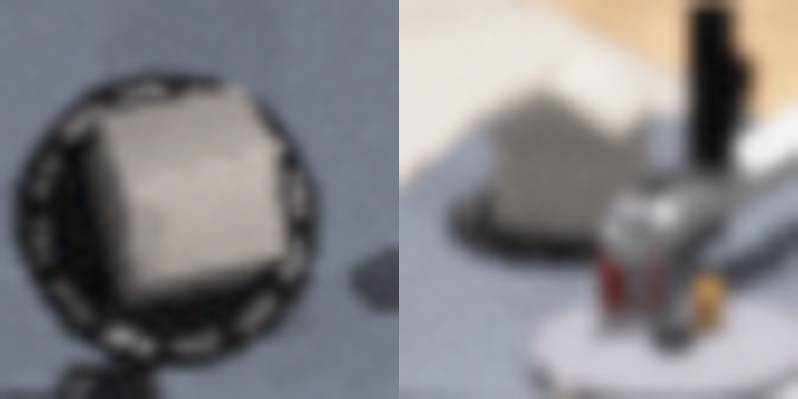

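View pics/side15.png

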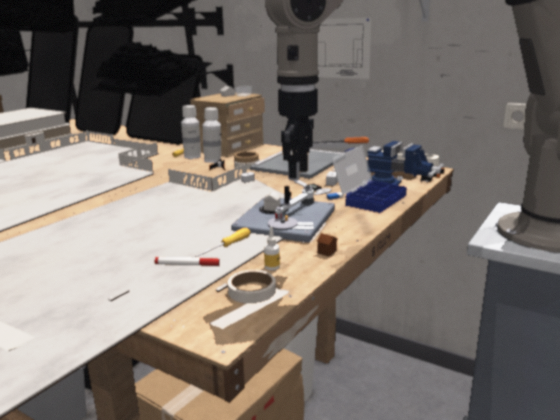

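View pics/w.png

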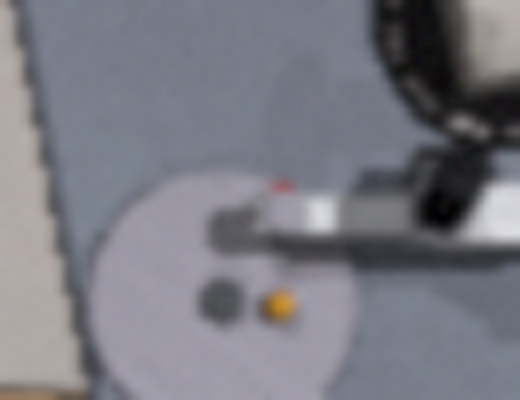

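Run:
```python
from bench import r
print(r.hand_in()); o=r.get_obs(); print(o['clock'])
```

```text
the job is handed in; nothing more can be done
None
the job is handed in; nothing more can be done
```

I cocked the tester arm, stood the grey house on the pad, and handed the job in at about 28.5 s of the 67 s allowed.

- **Cocking:** I felt the heel at joint ≈0.784. The handle force rose from about 8 N to a peak of about 21 N, and the disc then broke free to a steady 16 N. I stopped about 8 mm past first contact at the pin, and the camera showed the red lip behind the pin. Easing back, the arm came to rest on the lip at joint ≈0.753, about 0.03 rad before the heel contact, as described. The handle force was about 0 when I let go.
- **House:** The first placing looked about 4 mm off centre, so I regripped it and moved it. The last pictures show it upright and, by my estimate, within about 2 mm of the pad centre. The side view alone suggested about 1.5 mm still towards −x.
- **Last checks:** In the last pictures the arm is still cocked on the lip. In the side view the glue bottle, tape roll, screwdriver and brown look-alike are where they were. The gripper is clear and touching nothing.
- **Disagreement with the description:** I gripped the house at its gable ends and they measured 34 mm apart, not the 40 mm given. The ridge appeared to run along the shorter side. This did not affect the grasp or the placing.

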